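# Lock the cam-lock cap on the fog-fluid tank

### The arm

A 7-joint arm with a two-finger parallel gripper is mounted at the origin on the work surface. World frame = base frame: x ahead of the robot, y to its left, z up, the work surface at z = 0. Lengths are in mm, angles in rad, forces in N, time in s.
With the tool pointing down it reaches from about 400 to 875 mm from the base axis. Payload 4.4 kg.
Tool frame: the origin (TCP) lies midway between the tips of the shut fingers; the grasp point (between the pads) lies 19 mm behind it (ctrl.pinch_z is the distance from the TCP to the grasp point, in mm); z points along the fingers, y is the line along which they close (so a half turn about z gives the same grasp; the last joint's range is limited). The gripper opens to 85 mm and grips with 20 to 120 N. Pads are 22 mm wide; open, the fingers measure 114 mm over their backs; the gripper's body (76 mm by 85 mm) begins 54 mm behind the grasp point. The pads swing forward as they close: fully open they stand 13 mm farther back than shut.
Start: joints at [-1.372, 0.628, 0.038, 1.517, -0.027, 0.996, -0.02], TCP at [170.091, 627.365, 231.313] pointing down, gripper open.
Joint ranges: [-3.06, 3.06], [-0.37, 2.12], [-1.25, 1.32], [0.18, 2.47], [-1.1, 4.24], [0.23, 1.98], [-2.94, 2.94]. Speed limits (rad/s): [2.57, 2.57, 3.14, 3.14, 3.14, 3.14, 3.14].

### API

Orientations are given as [roll, pitch, yaw] about the fixed x, y, z axes, in that order (R = Rz(yaw) Ry(pitch) Rx(roll)).
In Python, from cell import read_state, cams, order, ctrl gives the robot as it stands.
- The arm moves only by the tool move_arm, never from a script. Its argument "targets" is text: rows parted by semicolons, each of 7 numbers parted by spaces: the gripper's target within -1 to 1 (fully open at 1, half-way at 0, shut at -1), then the shift along the tool's x, y, z in cm, then the turn, a rotation vector about the tool's x, y, z in degrees. A call has 1 to 5 rows; each row shifts and turns the commanded pose from where the row before left it, along the tool's axes as they then stand; what a row does not reach is not made up. A row lasts 1/12 s, in which the tool goes at most 41.7 mm and 7.16 degrees, less where a joint would pass 70% of its speed; a pose out of reach is approached as far as the arm can. A call with a gripper value outside its range is refused whole. The fingers move at their own pace and stop on an object; the grip force is fixed at half the most. Time passes only in rows, so rows that do not move let the fingers close. It gives the time, the measured TCP pose, the force, the opening and the grip force at its end, in the units of the state.
- read_state(): the state, without advancing time (a new reading comes with each control period).
- cams.get_image(name): name is "side" or "top" or "wrist"; returns a dict with "color" (420x560x3 uint8, red, green, blue), "fovy" (degrees; the focal length in pixels is half the picture's height over the tangent of half this angle, whatever the lens; pixels are square), "cx", "cy" (the principal point, pixels), "rvec" (rotation vector, rad) and "tvec" (3), from world to camera coordinates, as OpenCV has them. Camera axes: x right, y down, z forward; pixel columns grow to the right and rows downward; lengths in mm; the calibration is good to about 2 mm. A picture is of the moment at which its call begins. There is no depth.
- order.finish_job(): hands the job in; it is judged then, once.
The state is a dict: "clock": time; "qpos": joint angles; "qd": joint speeds; "tau": joint torques, N m; "eef_pos": TCP position; "tool_rot": TCP orientation; "force": force on the tool from outside, world axes, zero at the start; "torque": the same for the moment, N m; "width": finger opening in mm; "gripper_force": force on a finger pad.
Only numpy, scipy, OpenCV 4.12 (cv2) and the standard library are available. Lean on these libraries where they do the work, as an engineer would, in place of code of your own. Each camera call takes 0.05 s, during which the arm holds its last target. There are 200 camera calls.

### The job

Close the fog-fluid tank: set the cam-lock cap squarely on the tank's grooved neck and, with both of its brass cam arms still raised, press it fully home with a firm push of 20 to 60 N kept up for a second. Then swing the two arms down one after the other, each as far as it goes, with no more than 20 N on an arm, and leave the cap locked. Leave the bottle, mouse and remote alone.

Things in the scene. Friction and masses are not known exactly. Their poses are not given: they have to be found in the camera images.
- tank: fixed white plastic tank, 200 (x) x 230 (y) x 70 mm high, on the desk; origin at the centre of its underside, z up. An aluminium neck, 44 mm in diameter, rises upright from a slot in the middle of its top, along the tank's y: it stands anywhere up to 8 mm to either side of the middle. It is held there by friction (30 N), and no listed pose tells where
- slot_mid (a point): middle of the neck's slot at the height of the top of the neck's lip, 140 mm above the desk; axes as the tank's; the neck's axis lies up to 8 mm off it along +-y. The lip is a 44 mm disc 6.4 mm thick, bevelled 1 mm. Below it a 34 mm groove, 20 mm tall, runs all round, then the neck is 44 mm again, bevelled. On the lip a springy gasket, 39 mm across, stands 1.5 mm proud (10 N per mm)
- cap: loose aluminium cap, 0.3 to 0.55 kg with its arms, at first mouth down on the desk; origin at the centre of its lower rim, z up. Skirt 54 mm outside, 46.4 mm inside, 39 mm deep; top plate 39 to 45 mm up. The cam arms stand out to +y and -y. Fully home the origin is 39 mm below slot_mid (top plate on the lip); any yaw will do. Pressing it on with more than 60 N counts as damage
- cap_grip (a point): point to grip the cap, on its axis 66 mm above its lower rim: in a block on the cap's top, 26 mm (cap x, across which to grip) x 40 mm (cap y), from 45 to 77 mm above the lower rim
- cam_l (a joint): brass cam arm on the cap's +y side, hinged along the cap's x: 0 = raised (60 degrees above level), 1.48 = fully down (25 degrees below level, hard stop); starts at 0 to 0.3. Stiff hinge, about 0.08 N m: stays where it is left. A straight bar 80 mm long from its pivot, 14 mm wide, 6 mm thick, its last 22 mm a pad 24 mm wide. Pushing or squeezing an arm with over 20 N counts as damage
- cam_r (a joint): the same arm on the cap's -y side, same values
- cam_l_pivot (a point): pivot of arm cam_l, on the cap 31 mm to +y of its axis and 29 mm above its lower rim. As the arm goes down, its nose, 11 mm from the pivot, swings inwards and up under the neck's lip and draws the cap tight over the last few hundredths of a radian. With the cap more than about 5 mm too high the arm jams part way
- cap_mouth (a point): centre of the cap's lower rim (the same point as the cap's origin). The neck carries a black rubber sealing sleeve, 28 mm in diameter, that stands 10 to 13 mm out of the lip, slides down into the neck under about 9 N and stays there; a cap laid on without pushing rides on it, 10 to 13 mm too high, and its arms jam on the lip
- cam_r_pivot (a point): pivot of arm cam_r, 31 mm to -y of the cap's axis and 29 mm above its lower rim
- cam_l_pad (a point): point in the middle of arm cam_l's pad, 70 mm from the pivot along the arm (3 mm beneath its upper face)
- cam_r_pad (a point): the same point of arm cam_r. Force beyond the stop of the first arm tips the cap askew on the neck, and then the second arm is hard to close
- bottle: bystander: water bottle, 64 mm in diameter, 190 mm high, origin at its foot
- mouse: bystander: black computer mouse, 110 x 62 x 34 mm, origin under its centre
- remote: bystander: grey handheld remote, 45 x 140 x 23 mm, origin under its centre

How it is judged:
By the outcome, as a careful person would: the job done as asked, in the order asked, and still so for the second after the job is handed in, with the robot touching nothing.
It also fails if it takes over 72 s, if anything falls off the work surface, if the arm or the gripper's body presses on something with over 40 N, if the wrist force passes 120 N, or if a joint passes its speed limit or range.

## Working session

There is one attempt and no reset: what is moved stays moved. The work goes in short steps, Python scripts to look and compute and a tool call to move; the robot and the scene stay as the last step left them, time stands still between calls to the robot, and variables do not carry over. Pictures are saved under pics/ and viewed, at most 10 in all, crops included, and the job is handed in when it is done.

Besides the shell and the picture viewer there is one more tool, called after "Request:" as name(argument=value, ...) on one line, values as JSON. move_arm: Moves the arm, as the interface text tells. Its arguments: {"type":"object","properties":{"targets":{"type":"string"}},"required":["targets"]}

```bash
ls; mkdir -p pics; cat > h.py <<'E'
import numpy as np, cv2
from cell import read_state, cams, order, ctrl
def shot(n,f=None):
    d=cams.get_image(n)
    if f: cv2.imwrite('pics/'+f,d['color'][:,:,::-1])
    return d
def cam(d):
    h=d['color'].shape[0]; f=h/2/np.tan(np.radians(d['fovy'])/2)
    return f,cv2.Rodrigues(np.array(d['rvec'],float))[0],np.array(d['tvec'],float).ravel()
def ray(d,u,v):
    f,R,t=cam(d); return -R.T@t, R.T@np.array([(u-d['cx'])/f,(v-d['cy'])/f,1.])
def onz(d,u,v,z):
    o,r=ray(d,u,v); return o+r*(z-o[2])/r[2]
def proj(d,p):
    f,R,t=cam(d); c=R@np.array(p,float)+t; return np.array([d['cx']+f*c[0]/c[2],d['cy']+f*c[1]/c[2]])
def tri(d1,p1,d2,p2):
    o1,r1=ray(d1,*p1);o2,r2=ray(d2,*p2)
    s=np.linalg.lstsq(np.c_[r1,-r2],o2-o1,rcond=None)[0]
    a=o1+s[0]*r1;b=o2+s[1]*r2; return (a+b)/2,np.linalg.norm(a-b)
E
python3 - <<'E'
from h import *
for n in ('side','top'):
    d=shot(n,n+'1.png'); print(n,d['fovy'],d['cx'],d['cy'],ray(d,d['cx'],d['cy']), [k for k in d])
a=cv2.imread('pics/side1.png');b=cv2.imread('pics/top1.png')
print(read_state(),ctrl.pinch_z)
E
```

```text
pics
side 52.38863742913388 274.3981361289715 208.6828199185912 (array([ 491.44423855, -884.56416672,  921.2395662 ]), array([ 0.09010059,  0.71741344, -0.69079652])) ['color', 'fovy', 'cx', 'cy', 'rvec', 'tvec']
top 50.26815151735201 278.03427266593786 210.26616088050477 (array([ 496.95109789,  -11.66397987, 1308.39722105]), array([ 0.09159274, -0.02259069, -0.99554027])) ['color', 'fovy', 'cx', 'cy', 'rvec', 'tvec']
{'clock': 0.1, 'qpos': array([-1.37179932,  0.62926202,  0.03844651,  1.51823445, -0.02699521,
        0.99630757, -0.02000854]), 'qd': array([-0.00135313, -0.00167801, -0.00088226, -0.0042437 , -0.00262856,
       -0.00228216, -0.00010923]), 'tau': array([ 3.80410362e-03, -5.64526248e+01,  1.23039432e+00, -1.93972939e+01,
        1.12068438e-02,  5.43564936e-03,  8.09902332e-06]), 'eef_pos': array([169.94309993, 626.82604692, 230.48637347]), 'tool_rot': array([-3.13989939e+00,  2.18810361e-05,  2.87678907e+00]), 'force': array([ 0.02174307, -1.0923409 , -0.46156181]), 'torque': array([-0.05175366,  0.02106186,  0.01279613]), 'gripper_force': 0.0, 'width': 85.23684352533058} 18.700000000000003
```

View pics/side1.png

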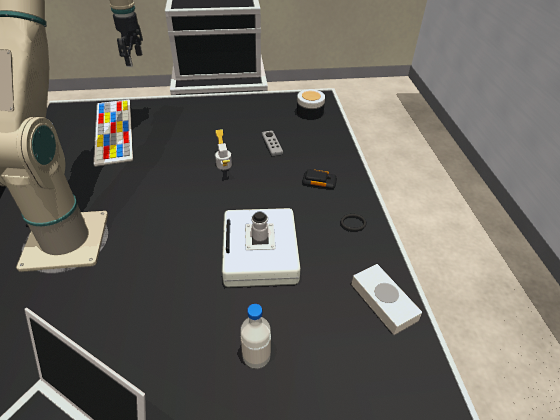

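View pics/top1.png

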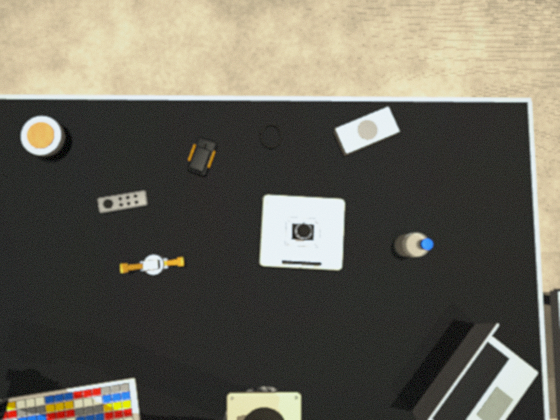

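Side view: cap at about (223,158), its arms up; tank with neck top at about (260,217); bottle in front at (256,340). Top view: cap at about (152,265) with brass pads at (124,268) and (180,262); neck at (302,231). I'll measure these.

```bash
python3 - <<'E'
from h import *
s=shot('side');t=shot('top')
def crop(d,x,y,w,h,k): 
    return cv2.resize(d['color'][y:y+h,x:x+w,::-1],None,fx=k,fy=k,interpolation=cv2.INTER_CUBIC)
a=np.hstack([crop(t,112,245,80,40,5),crop(t,262,212,80,40,5)])
b=np.hstack([crop(s,188,120,80,80,5),crop(s,220,195,80,80,5)])
cv2.imwrite('pics/c1.png',np.vstack([a,b]))
hsv=cv2.cvtColor(t['color'],cv2.COLOR_RGB2HSV)
def blobs(d,x,y,w,h):
    hsv=cv2.cvtColor(d['color'],cv2.COLOR_RGB2HSV)[y:y+h,x:x+w]
    m=cv2.inRange(hsv,(10,120,90),(35,255,255))
    n,l,st,c=cv2.connectedComponentsWithStats(m)
    return [(st[i],c[i]+[x,y]) for i in range(1,n) if st[i][4]>8]
for st,c in blobs(t,105,240,95,50): print('top',st,c,onz(t,*c,0),onz(t,*c,80))
for st,c in blobs(s,200,120,50,70): print('side',st,c)
# tank outline in top
m=cv2.inRange(t['color'],(170,170,170),(255,255,255)); m[:, :250]=0;m[:,355:]=0;m[:185]=0;m[280:]=0
c=max(cv2.findContours(m,0,2)[0],key=cv2.contourArea); r=cv2.minAreaRect(c); print(r,[onz(t,*p,70) for p in cv2.boxPoints(r)],onz(t,*r[0],70))
p=proj(t,onz(t,*r[0],70)+[0,0,70]);print('slotmid px top',p)
w=shot('wrist','w1.png');print(ray(w,280,210))
E
```

```text
top [ 59  16  21  11 155] [175.49032258 261.60645161] [468.36469283 255.4920255    0.        ] [470.112566   239.15716932  80.        ]
top [ 14  23  23  11 182] [128.5        267.15384615] [452.86329648 389.90902005   0.        ] [455.55897946 365.35543688  80.        ]
side [15  9  8 15 84] [219.21428571 135.39285714]
side [22 40  8  3 20] [225.55 160.9 ]
((302.2815246582031, 231.93231201171875), (81.98468780517578, 70.72427368164062), 3.1798300743103027) [array([460.08002791,  11.78518849,  70.        ]), array([655.4273897 ,   1.15484347,  70.        ]), array([ 642.74850614, -227.54387951,   70.        ]), array([ 446.96785171, -213.5441419 ,   70.        ])] [ 550.59900102 -106.81118761   70.        ]
slotmid px top [304.32713446 230.76941418]
(array([ 96.94940744, 647.2324371 , 373.65687315]), array([ 0.29467505, -0.08336303, -0.95202665]))
```

View pics/c1.png

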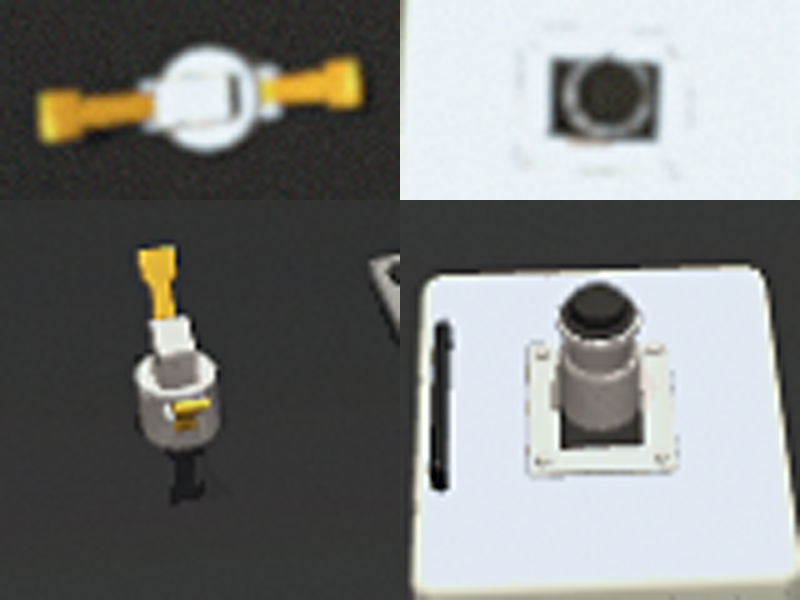

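Crop: top view shows the cap's disc at about (153.6,264.6), pads at (124,268) and (180.6,261.4), and neck ring at (303.8,231). In the side view the cap's top plate is at about (223.4,155.6).

```bash
python3 - <<'E'
from h import *
s=shot('side');t=shot('top')
print('cap top z45',onz(t,153.6,264.6,45), onz(s,223.4,155.6,45), tri(t,(153.6,264.6),s,(223.4,155.6)))
l=onz(t,124,268,84);r=onz(t,180.6,261.4,84);print(l,r,(l+r)/2,np.arctan2(-(l-r)[0],(l-r)[1]))
for z in (140,150): print('neck',z,onz(t,303.8,231,z),onz(s,259.6,216.5,z))
print('bottle',onz(t,400,245,0),onz(s,256,360,0),'remote',onz(t,122,202,20),'mouse',onz(t,202,156,30))
E
```

```text
cap top z45 [461.22918604 306.85323161  45.        ] [462.36854853 303.00150307  45.        ] (array([461.69208561, 307.72767275,  41.52620249]), np.float64(1.1218023290837735))
[453.46749817 376.10384532  84.        ] [470.71631211 224.59129955  84.        ] [462.09190514 300.34757244  84.        ] 0.11335609438297503
neck 140 [ 549.99796135 -105.42630653  140.        ] [551.7647462  -98.57978299 140.        ]
neck 150 [ 549.5439474 -104.6238198  150.       ] [ 550.99263339 -108.64051746  150.        ]
bottle [ 514.92441196 -398.96649946    0.        ] [ 513.56517844 -419.26555694    0.        ] remote [639.4530146  407.53357626  20.        ] mouse [772.11479719 178.7581152   30.        ]
```

View pics/w1.png

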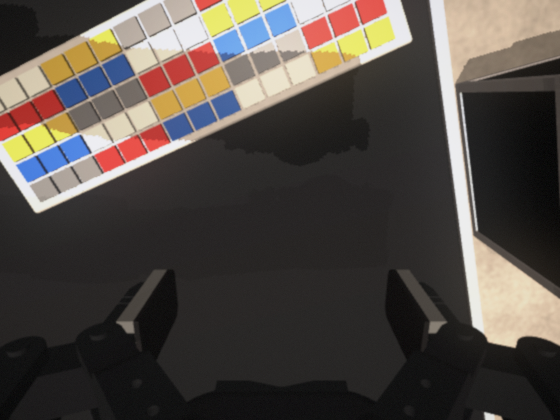

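Wrist view: empty desk with the colour board at the top; the fingers are at about (150,300) and (415,300). The cap is at about (461.5, 306), yaw 0.11, and the two cameras agree. Now hover over it.

Request:
move_arm(targets="1 -2.44 -1.555 0 0 0 0;1 -2.44 -1.555 0 0 0 0;1 -2.44 -1.555 0 0 0 0;1 -2.44 -1.555 0 0 0 0;1 -2.44 -1.555 0 0 0 0")

```text
clock: 0.77
eef_pos: [268.3, 519.3, 231.3]
tool_rot: [3.142, 0.0, 2.877]
force: [0.9, -0.4, 0.1]
width: 85.3
gripper_force: 0.0
```

Request:
move_arm(targets="1 -2.44 -1.555 0 0 0 0;1 -2.44 -1.555 0 0 0 0;1 -2.44 -1.555 0 0 0 0;1 -2.44 -1.555 0 0 0 0;1 -2.44 -1.555 0 0 0 0")

```text
clock: 1.18
eef_pos: [365.7, 412.3, 231.5]
tool_rot: [3.141, 0.0, 2.877]
force: [0.1, 0.8, -0.5]
width: 85.3
gripper_force: 0.0
```

Request:
move_arm(targets="1 -2.44 -1.555 0 0 0 0;1 -2.44 -1.555 0 0 0 0;1 -2.44 -1.555 0 0 0 0;1 -2.44 -1.555 0 0 0 0;1 -2.44 -1.555 0 0 0 0")

```text
clock: 1.6
eef_pos: [463.1, 305.3, 231.5]
tool_rot: [3.141, 0.0, 2.877]
force: [0.2, -0.5, -0.5]
width: 85.6
gripper_force: 0.0
```

Request:
move_arm(targets="1 0 0 0 0 0 6.84;1 0 0 0 0 0 6.84;1 0 0 0 0 0 6.84;1 0 0 0 0 0 6.84;1 0 0 0 0 0 6.84")

```text
clock: 2.02
eef_pos: [462.4, 306.4, 231.4]
tool_rot: [3.141, -0.0, 2.274]
force: [0.2, 0.8, -0.7]
width: 85.2
gripper_force: 0.0
```

Request:
move_arm(targets="1 0 0 0 0 0 6.84;1 0 0 0 0 0 6.84;1 0 0 0 0 0 6.84;1 0 0 0 0 0 6.84;1 0 0 0 0 0 6.84")

```text
clock: 2.43
eef_pos: [462.3, 306.6, 231.4]
tool_rot: [3.141, -0.0, 1.677]
force: [0.3, -0.4, -0.0]
width: 85.4
gripper_force: 0.0
```

Request:
move_arm(targets="1 0 0 0 0 0 0;1 0 0 0 0 0 0;1 0 0 0 0 0 0")

```text
clock: 2.68
eef_pos: [462.2, 306.6, 231.3]
tool_rot: [-3.142, -0.0, 1.686]
force: [0.4, -0.5, 0.7]
width: 85.3
gripper_force: 0.0
```

```bash
python3 - <<'E'
from h import *
w=shot('wrist','w2.png'); s=read_state();print(s['clock'],s['eef_pos'],s['tool_rot'],s['force'])
print(proj(w,(461.5,306,77)),proj(w,(461.5,306,45)))
E
```

```text
2.7333 [462.23952115 306.52799374 231.344026  ] [-3.14153934e+00 -2.19733616e-04  1.68547544e+00] [0.34251978 0.16222683 0.32623158]
[280.40436975 188.7859587 ] [280.44615833 180.31958355]
```

View pics/w2.png

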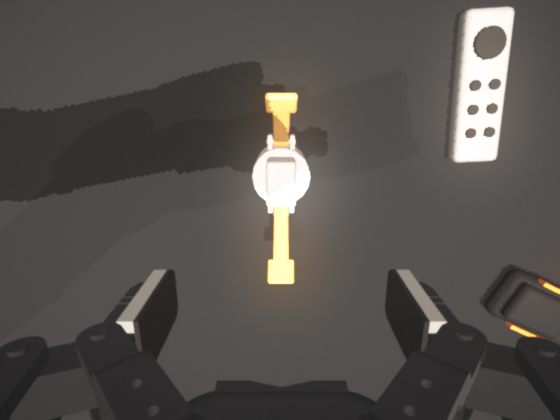

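Wrist view: the cap's disc is at about (281,177), the pads at (281.5,103) and (281,272), so the yaw is aligned. I'll fit the disc.

```bash
cat >> h.py <<'E'
def capfit(w,box):
    x,y,ww,hh=box
    c=w['color'][y:y+hh,x:x+ww]; hsv=cv2.cvtColor(c,cv2.COLOR_RGB2HSV)
    m=cv2.inRange(hsv,(0,0,120),(180,70,255))
    k=max(cv2.findContours(m,0,2)[0],key=cv2.contourArea)
    p=cv2.convexHull(k)[:,0]
    xs=m.sum(0)>0; rows=np.where(m.sum(1)>0)[0]
    # widest rows -> disc
    wid=[(r,np.where(m[r])[0][[0,-1]]) for r in rows]
    return m,[(r+y,a+x,b+x) for r,(a,b) in wid]
E
python3 - <<'E'
from h import *
w=shot('wrist')
m,l=capfit(w,(240,130,80,90))
pts=np.array([(x,r) for r,a,b in l for x in (a,b+1) if b-a>36],float)
# circle fit
A=np.c_[2*pts,np.ones(len(pts))];s=np.linalg.lstsq(A,(pts**2).sum(1),rcond=None)[0]
print(s[:2],np.sqrt(s[2]+s[0]**2+s[1]**2),pts[[0,-1]])
for z in (20,45): print(z,onz(w,*s[:2],z))
f,R,t=cam(w);print('expected r px',f*27/(R@np.array([462,306,45.])+t)[2], read_state()['eef_pos'])
hsv=cv2.cvtColor(w['color'],cv2.COLOR_RGB2HSV);b=cv2.inRange(hsv,(10,120,120),(35,255,255));b[:, :230]=0;b[:,330:]=0
n,L,st,c=cv2.connectedComponentsWithStats(b)
for i in range(1,n):
    if st[i][4]>40:
        print(st[i],c[i])
        y=st[i][1];
        for r in (y+3,y+8,y+st[i][3]-8,y+st[i][3]-3):
            q=np.where(L[r]==i)[0];print(r,q[0],q[-1])
E
```

```text
[283.78029272 184.5397317 ] 33.990039580367764 [[262. 150.]
 [308. 219.]]
20 [466.02028939 296.22998341  20.        ]
45 [465.12289462 302.26299636  45.        ]
expected r px 28.717823208457737 [462.3080349  306.4760523  231.34493096]
[265  92  33  51 532] [279.22368421 121.68796992]
95 265 297
100 265 297
135 274 288
140 275 287
[288 224   6  37  41] [288.36585366 243.65853659]
227 288 288
232 288 288
253 288 288
258 288 288
```

```bash
python3 - <<'E'
from h import *
w=shot('wrist')
g=w['color'].min(2)[140:222,235:330]
m=(g>185).astype(np.uint8)
k=max(cv2.findContours(m,0,1)[0],key=cv2.contourArea); p=k[:,0]+[235,140]
p=p[(abs(p[:,0]-281.5)>14)].astype(float)+.0
for it in range(4):
    A=np.c_[2*p,np.ones(len(p))];s=np.linalg.lstsq(A,(p**2).sum(1),rcond=None)[0];r=np.sqrt(s[2]+s[0]**2+s[1]**2)
    e=abs(np.hypot(*(p-s[:2]).T)-r);print(s[:2],r,len(p),e.max());p=p[e<max(1.,.6*e.max())]
print(onz(w,*s[:2],45))
print(np.array2string(g[35,5:90],max_line_width=400)); print(np.array2string(g[:,25],max_line_width=400))
E
```

```text
[280.38587805 175.01792685] 29.06378875424732 120 8.425368773503337
[280.56458636 176.00969257] 28.79354501669392 116 5.9716447831634625
[280.65469378 176.21987933] 28.66116377760294 113 3.591774235319914
[280.73301302 176.23221273] 28.54442745177307 109 2.0100502590982323
[461.40395551 309.83105011  45.        ]
[ 90  91  91  91  91  93  92  93  94  95  96 113 202 242 246 247 247 247 247 246 247 247 247 247 246 229 213 229 241 247 248 248 248 247 248 247 246 246 247 246 246 246 246 245 245 245 245 245 246 246 246 247 247 243 233 241 255 255 255 255 255 255 255 255 255 255 255 255 255 255 180 109 106 104 104 103 104 102 101 102 103 100 101  99  99]
[ 67  68  68  69  71  69  71  71  72  72  75  94 113 127 137 150 186 226 243 245 244 245 247 248 247 246 247 246 245 245 245 247 247 247 247 247 246 246 246 245 244 243 244 245 244 247 255 255 255 255 255 255 255 255 255 255 223 128 107 105 106 105 106 105 105 105 103 104 102 103 104 103 102 102 102 101 101 100 101  99  99 100]
```

Disc fit: centre (280.7,176.2), r 28.5 px against 28.7 expected, so the cap is at (461.4, 309.8) in the wrist view. Next I'll view the neck with the same relative geometry, so that camera bias cancels.

Request:
move_arm(targets="1 -2.79 0.267 -0.633 0 0 0;1 -2.79 0.267 -0.633 0 0 0;1 -2.79 0.267 -0.633 0 0 0;1 -2.79 0.267 -0.633 0 0 0;1 -2.79 0.267 -0.633 0 0 0")

```text
clock: 3.25
eef_pos: [491.3, 168.0, 263.4]
tool_rot: [3.141, -0.0, 1.684]
force: [-0.2, 0.3, -0.5]
width: 85.6
gripper_force: 0.0
```

Request:
move_arm(targets="1 -2.79 0.267 -0.633 0 0 0;1 -2.79 0.267 -0.633 0 0 0;1 -2.79 0.267 -0.633 0 0 0;1 -2.79 0.267 -0.633 0 0 0;1 -2.79 0.267 -0.633 0 0 0")

```text
clock: 3.67
eef_pos: [520.1, 30.7, 295.1]
tool_rot: [3.141, -0.0, 1.684]
force: [0.8, -0.4, 0.5]
width: 85.2
gripper_force: 0.0
```

Request:
move_arm(targets="1 -2.79 0.267 -0.633 0 0 0;1 -2.79 0.267 -0.633 0 0 0;1 -2.79 0.267 -0.633 0 0 0;1 -2.79 0.267 -0.633 0 0 0;1 -2.79 0.267 -0.633 0 0 0")

```text
clock: 4.08
eef_pos: [548.9, -106.4, 326.7]
tool_rot: [3.141, -0.0, 1.684]
force: [0.7, 0.4, -0.1]
width: 85.2
gripper_force: 0.0
```

Request:
move_arm(targets="1 0 0 0 0 0 0;1 0 0 0 0 0 0;1 0 0 0 0 0 0;1 0 0 0 0 0 0")

```text
clock: 4.42
eef_pos: [548.7, -103.3, 325.8]
tool_rot: [-3.141, -0.001, 1.685]
force: [-0.5, 0.1, -0.7]
width: 85.4
gripper_force: 0.0
```

```bash
python3 - <<'E'
from h import *
w=shot('wrist'); s=read_state();print(s['clock'],s['eef_pos'],s['tool_rot'],s['qpos'])
np.save('neck.npy',w,allow_pickle=True)
p=proj(w,(550,-105,140));print(p)
x,y=(p-[60,45]).astype(int)
im=cv2.resize(w['color'][y:y+100,x:x+120,::-1],None,fx=6,fy=6,interpolation=cv2.INTER_CUBIC);cv2.imwrite('pics/w3.png',im);print(x,y)
E
```

```text
4.4667 [ 548.74037233 -103.26996727  325.86410846] [-3.14087620e+00 -1.13330069e-03  1.68550767e+00] [-0.17317637  0.43126417  0.46394137  1.65450467 -0.21161442  1.10688112
  0.46420645]
[282.58129973 182.0671875 ]
222 137
```

View pics/w3.png

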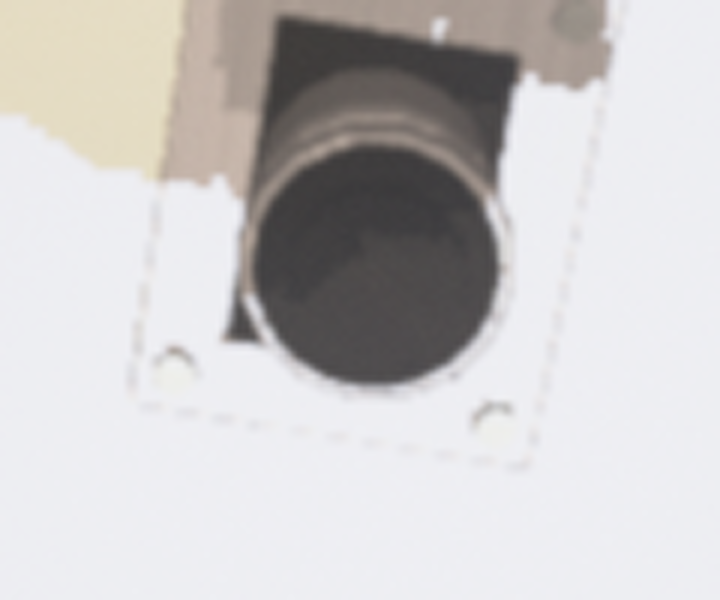

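Neck crop: the black gasket disc is bounded by x 252–498 and y 142–385, so its centre is at crop (375,264), image pixel (284.1,180.6), r about 20.5 px.

```bash
python3 - <<'E'
from h import *
w=np.load('neck.npy',allow_pickle=True).item()
g=cv2.GaussianBlur(w['color'].max(2),(3,3),0).astype(float)
c=np.array([284.1,180.6]); pts=[]
for a in np.radians(np.arange(-20,201,4)):   # sides and bottom, plus
    u=np.array([np.cos(a),np.sin(a)]); rr=np.arange(16,26,.25)
    v=np.array([cv2.getRectSubPix(g.astype(np.float32),(1,1),tuple((c+u*r).tolist()))[0,0] for r in rr])
    i=np.argmax(np.diff(v)); pts.append(c+u*(rr[i]+.125))
p=np.array(pts)
for it in range(4):
    A=np.c_[2*p,np.ones(len(p))];s=np.linalg.lstsq(A,(p**2).sum(1),rcond=None)[0];r=np.sqrt(s[2]+s[0]**2+s[1]**2)
    e=abs(np.hypot(*(p-s[:2]).T)-r);print(s[:2],r,len(p),e.max());p=p[e<=max(.6,.7*e.max())]
n=onz(w,*s[:2],141.5); f,R,t=cam(w);print(n,onz(w,284.1,180.6,141.5),'exp r',f*19.5/(R@n+t)[2])
E
```

```text
[283.94492252 180.11819447] 20.71926916119826 56 3.3243893528866053
[284.19235733 180.50940759] 20.399025389720997 54 0.3553417123355338
[284.19235733 180.50940759] 20.399025389720997 54 0.3553417123355338
[284.19235733 180.50940759] 20.399025389720997 54 0.3553417123355338
[ 551.27900611 -102.99692756  141.5       ] [ 551.20327716 -103.0927987   141.5       ] exp r 20.865788334710544
```

Neck seen at (551.3, −103.0) by the wrist camera. The neck-to-cap difference agrees with the top view to 1 mm. Back to the cap.

Request:
move_arm(targets="1 2.79 -0.265 0.633 0 0 0;1 2.79 -0.265 0.633 0 0 0;1 2.79 -0.265 0.633 0 0 0;1 2.79 -0.265 0.633 0 0 0;1 2.79 -0.265 0.633 0 0 0")

```text
clock: 4.88
eef_pos: [519.3, 34.7, 294.2]
tool_rot: [-3.141, -0.001, 1.685]
force: [0.7, 1.1, -0.0]
width: 85.2
gripper_force: 0.0
```

Request:
move_arm(targets="1 2.79 -0.265 0.633 0 0 0;1 2.79 -0.265 0.633 0 0 0;1 2.79 -0.265 0.633 0 0 0;1 2.79 -0.265 0.633 0 0 0;1 2.79 -0.265 0.633 0 0 0")

```text
clock: 5.3
eef_pos: [490.1, 171.8, 262.6]
tool_rot: [-3.141, -0.0, 1.685]
force: [-0.2, 0.2, -0.7]
width: 85.6
gripper_force: 0.0
```

Request:
move_arm(targets="1 2.79 -0.265 0.633 0 0 0;1 2.79 -0.265 0.633 0 0 0;1 2.79 -0.265 0.633 0 0 0;1 2.79 -0.265 0.633 0 0 0;1 2.79 -0.265 0.633 0 0 0")

```text
clock: 5.72
eef_pos: [461.0, 308.9, 230.9]
tool_rot: [-3.141, -0.0, 1.685]
force: [0.6, -0.2, 0.1]
width: 85.3
gripper_force: 0.0
```

Request:
move_arm(targets="1 0 0 2 0 0 0;1 0 0 2 0 0 0;1 0 0 0 0 0 0;1 0 0 0 0 0 0")

```text
clock: 6.05
eef_pos: [461.3, 306.7, 190.7]
tool_rot: [-3.139, 0.001, 1.684]
force: [0.7, 0.1, 0.5]
width: 85.4
gripper_force: 0.0
```

Request:
move_arm(targets="1 0.16 0 2.8 0 0 0;1 0 0 2.8 0 0 0;1 0 0 2.8 0 0 0;1 0 0 2.8 0 0 0;1 0 0 2.8 0 0 0")

```text
clock: 6.47
eef_pos: [463.6, 308.9, 51.8]
tool_rot: [3.139, -0.002, 1.683]
force: [0.2, 0.1, 1.4]
width: 85.2
gripper_force: 0.0
```

Request:
move_arm(targets="1 0 0 0 0 0 0;1 0 0 0 0 0 0;1 0 0 0 0 0 0")

```text
clock: 6.72
eef_pos: [463.8, 308.7, 53.2]
tool_rot: [3.139, -0.001, 1.683]
force: [-0.0, -0.1, 0.5]
width: 85.7
gripper_force: 0.0
```

```bash
python3 - <<'E'
from h import *
w=shot('wrist','w4.png'); s=read_state();print(s['clock'],s['eef_pos'],s['tool_rot'],s['force'])
E
```

```text
6.7667 [464.01375061 308.89853569  53.57253331] [ 3.13810614e+00 -1.80831339e-03  1.68278224e+00] [0.07875093 0.09708979 0.93625524]
```

View pics/w4.png

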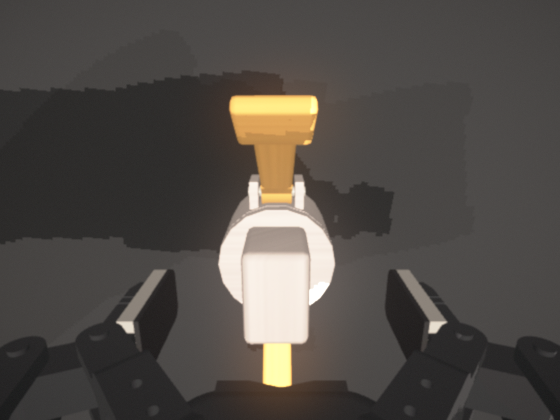

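Near view: the block spans columns 243–309 (centre 276) between the fingers (midpoint about 282), so the tool is about 2.5 mm too far in +x. Correct that and close.

Request:
move_arm(targets="1 0 -0.25 0.3 0 0 0;1 0 0 0 0 0 0;-1 0 0 0 0 0 0;-1 0 0 0 0 0 0;-1 0 0 0 0 0 0")

```text
clock: 7.18
eef_pos: [460.1, 308.0, 48.7]
tool_rot: [3.141, -0.0, 1.683]
force: [0.9, -0.1, -0.0]
width: 51.4
gripper_force: 0.0
```

Request:
move_arm(targets="-1 0 0 0 0 0 0;-1 0 0 0 0 0 0;-1 0 0 0 0 0 0;-1 0 0 0 0 0 0;-1 0 0 0 0 0 0")

```text
clock: 7.6
eef_pos: [460.5, 307.9, 48.5]
tool_rot: [3.141, -0.0, 1.683]
force: [2.1, 0.4, -0.2]
width: 25.2
gripper_force: 63.9
```

Request:
move_arm(targets="-1 0 0 0 0 0 0;-1 0 0 0 0 0 0;-1 0 0 0 0 0 0;-1 0 0 0 0 0 0")

```text
clock: 7.93
eef_pos: [460.5, 307.9, 48.5]
tool_rot: [3.141, -0.0, 1.683]
force: [1.9, -0.2, 3.0]
width: 24.8
gripper_force: 64.0
```

Gripped with 64 N, width 25. Lift and move toward the neck, then look at the held cap.

Request:
move_arm(targets="-1 0 0 -1 0 0 0;-1 0 0 -3 0 0 0;-1 0 0 -3 0 0 0;-1 0 0 -3 0 0 0;-1 0 0 -3 0 0 0")

```text
clock: 8.35
eef_pos: [458.1, 307.0, 179.2]
tool_rot: [-3.138, 0.001, 1.683]
force: [0.5, 1.6, -3.2]
width: 25.3
gripper_force: 63.2
```

Request:
move_arm(targets="-1 0 0 -3 0 0 0;-1 -2.8 0.29 -2 0 0 0;-1 -2.8 0.29 -1 0 0 0;-1 -2.8 0.29 0 0 0 0;-1 -2.8 0.29 0 0 0 0")

```text
clock: 8.77
eef_pos: [482.8, 196.6, 239.0]
tool_rot: [-3.14, -0.0, 1.684]
force: [-0.4, -0.3, -3.0]
width: 24.9
gripper_force: 63.5
```

Request:
move_arm(targets="-1 -2.8 0.29 0 0 0 0;-1 -2.8 0.29 0 0 0 0;-1 -2.8 0.29 0 0 0 0;-1 -2.8 0.29 0 0 0 0;-1 -2.8 0.29 0 0 0 0")

```text
clock: 9.18
eef_pos: [512.3, 59.2, 238.0]
tool_rot: [-3.138, -0.001, 1.683]
force: [0.7, -0.2, -3.4]
width: 25.2
gripper_force: 63.5
```

Request:
move_arm(targets="-1 -2.8 0.29 0 0 0 0;-1 -2.8 0.29 0 0 0 0;-1 -2.8 0.29 0 0 0 0;-1 -2.8 0.29 0 0 0 0;-1 -2.8 0.29 0 0 0 0")

```text
clock: 9.6
eef_pos: [542.4, -77.9, 237.8]
tool_rot: [-3.138, -0.002, 1.683]
force: [-0.3, 0.5, -3.7]
width: 25.3
gripper_force: 63.5
```

Request:
move_arm(targets="-1 -2.8 0.29 0 0 0 0;-1 0 0 0 0 0 0;-1 0 0 0 0 0 0;-1 0 0 0 0 0 0;-1 0 0 0 0 0 0")

```text
clock: 10.02
eef_pos: [549.3, -102.9, 237.9]
tool_rot: [-3.14, -0.002, 1.685]
force: [0.7, 0.7, -2.6]
width: 24.9
gripper_force: 63.3
```

```bash
python3 - <<'E'
from h import *
w=shot('wrist','w5.png'); s=read_state();print(s['clock'],s['eef_pos'],s['tool_rot'],s['force'],s['width'])
np.save('held.npy',w,allow_pickle=True)
p=s['eef_pos'].copy();p[2]-=3.5;print(proj(w,p))
E
```

```text
10.0667 [ 549.53638594 -102.89612982  238.00930688] [-3.14021861e+00 -1.43677876e-03  1.68519539e+00] [ 0.08571862  0.52657853 -3.46547217] 24.798689036833967
[282.18659517 270.84036435]
```

View pics/w5.png

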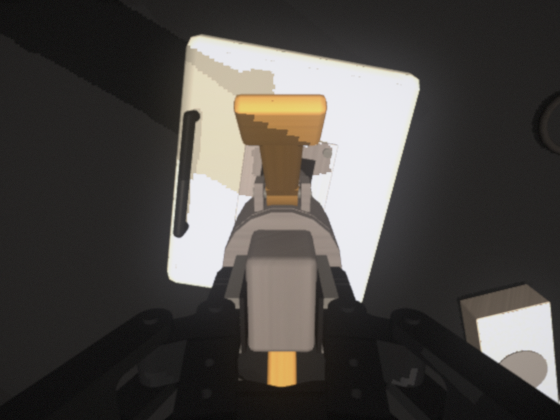

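Held view: block columns 246–316 (centre 281), disc 224–341, against a projected TCP column of 282.2. So the cap sits centred and upright in the grip, and the wrist camera has almost no sideways bias. Target TCP is (551.1, −104.9). Correct and descend to just above the lip.

Request:
move_arm(targets="-1 -0.22 0.13 1 0 0 0;-1 0 0 1 0 0 0;-1 0 0 1 0 0 0;-1 0 0 1 0 0 0;-1 0 0 0 0 0 0")

```text
clock: 10.48
eef_pos: [549.8, -106.0, 195.4]
tool_rot: [-3.136, -0.001, 1.683]
force: [-0.6, 0.1, -3.1]
width: 24.8
gripper_force: 63.2
```

Request:
move_arm(targets="-1 0 0 0 0 0 0;-1 0 0 0 0 0 0;-1 0 0 0 0 0 0")

```text
clock: 10.73
eef_pos: [552.1, -106.9, 198.7]
tool_rot: [3.141, 0.0, 1.683]
force: [-0.1, 0.5, -2.8]
width: 24.7
gripper_force: 63.2
```

Request:
move_arm(targets="-1 0 0 0 0 0 0;-1 0 0 0 0 0 0;-1 0 0 0 0 0 0")

```text
clock: 10.98
eef_pos: [551.9, -106.8, 198.6]
tool_rot: [3.141, 0.0, 1.683]
force: [0.5, -0.2, -3.9]
width: 24.9
gripper_force: 63.2
```

```bash
python3 - <<'E'
from h import *
t=shot('top');s=shot('side');st=read_state();print(st['eef_pos'],st['tool_rot'])
c=np.hstack([cv2.resize(d['color'][y:y+80,x:x+80,::-1],None,fx=5,fy=5,interpolation=cv2.INTER_CUBIC) for d,x,y in ((t,262,190),(s,220,170))]);cv2.imwrite('pics/c6.png',c)
E
```

```text
[ 551.78939106 -106.71058812  198.49085338] [ 3.14123055e+00 -1.76464222e-05  1.68299960e+00]
```

View pics/c6.png

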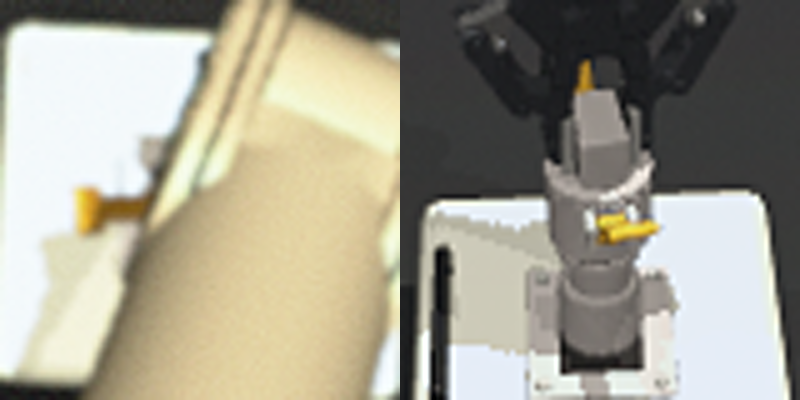

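The side view shows the cap (columns 548–655 in the crop) centred over the neck (560–640). Trim y and x.

Request:
move_arm(targets="-1 0.19 -0.05 0 0 0 0;-1 0 0 0.2 0 0 0;-1 0 0 0 0 0 0;-1 0 0 0 0 0 0;-1 0 0 0 0 0 0")

```text
clock: 11.5
eef_pos: [550.9, -104.9, 196.2]
tool_rot: [-3.141, 0.0, 1.683]
force: [0.6, -0.2, -3.1]
width: 25.3
gripper_force: 63.2
```

Request:
move_arm(targets="-1 0 0 0 0 0 0;-1 0 0 0 0 0 0;-1 0 0 0 0 0 0")

```text
clock: 11.75
eef_pos: [551.0, -104.9, 196.3]
tool_rot: [-3.142, -0.0, 1.683]
force: [-0.2, -0.1, -3.7]
width: 25.0
gripper_force: 63.2
```

Request:
move_arm(targets="-1 0 0 0.2 0 0 0;-1 0 0 0.2 0 0 0;-1 0 0 0.2 0 0 0;-1 0 0 0.2 0 0 0;-1 0 0 0 0 0 0")

```text
clock: 12.17
eef_pos: [550.6, -104.8, 187.7]
tool_rot: [-3.141, -0.0, 1.683]
force: [-0.1, 0.9, -3.1]
width: 25.2
gripper_force: 63.2
```

Request:
move_arm(targets="-1 0 0 0.15 0 0 0;-1 0 0 0.15 0 0 0;-1 0 0 0 0 0 0")

```text
clock: 12.42
eef_pos: [550.8, -104.9, 185.0]
tool_rot: [-3.141, -0.0, 1.683]
force: [-0.3, -1.1, -3.2]
width: 25.1
gripper_force: 63.2
```

Rim is past the lip with no contact. Continue down to the sleeve.

Request:
move_arm(targets="-1 0 0 0.3 0 0 0;-1 0 0 0.3 0 0 0;-1 0 0 0.3 0 0 0;-1 0 0 0.3 0 0 0;-1 0 0 0 0 0 0")

```text
clock: 12.83
eef_pos: [550.5, -104.8, 172.5]
tool_rot: [-3.14, -0.0, 1.683]
force: [-0.1, -0.4, -2.4]
width: 24.9
gripper_force: 63.2
```

Request:
move_arm(targets="-1 0 0 0.25 0 0 0;-1 0 0 0.25 0 0 0;-1 0 0 0.25 0 0 0;-1 0 0 0 0 0 0")

```text
clock: 13.17
eef_pos: [550.6, -104.8, 165.2]
tool_rot: [-3.141, -0.0, 1.683]
force: [0.2, 0.2, -3.6]
width: 25.1
gripper_force: 63.2
```

Request:
move_arm(targets="-1 0 0 0.25 0 0 0;-1 0 0 0.25 0 0 0;-1 0 0 0 0 0 0")

```text
clock: 13.42
eef_pos: [551.0, -105.0, 160.5]
tool_rot: [-3.142, 0.0, 1.683]
force: [-0.4, 0.3, -3.2]
width: 25.4
gripper_force: 63.4
```

Request:
move_arm(targets="-1 0 0 0.2 0 0 0;-1 0 0 0.2 0 0 0;-1 0 0 0 0 0 0")

```text
clock: 13.67
eef_pos: [551.1, -105.0, 157.2]
tool_rot: [3.141, -0.0, 1.683]
force: [-0.4, 0.7, 2.4]
width: 24.9
gripper_force: 64.2
```

Request:
move_arm(targets="-1 0 0 0.2 0 0 0;-1 0 0 0.2 0 0 0;-1 0 0 0 0 0 0")

```text
clock: 13.92
eef_pos: [551.1, -104.9, 153.1]
tool_rot: [3.141, -0.0, 1.683]
force: [-1.2, 0.1, 2.3]
width: 25.5
gripper_force: 64.3
```

Request:
move_arm(targets="-1 0 0 0.1 0 0 0;-1 0 0 0.1 0 0 0;-1 0 0 0 0 0 0")

```text
clock: 14.17
eef_pos: [551.1, -104.9, 151.1]
tool_rot: [3.141, -0.0, 1.683]
force: [-0.7, 0.6, 3.5]
width: 25.1
gripper_force: 64.5
```

Request:
move_arm(targets="-1 0 0 0.1 0 0 0;-1 0 0 0 0 0 0")

```text
clock: 14.33
eef_pos: [551.1, -104.9, 150.3]
tool_rot: [3.141, -0.0, 1.683]
force: [-2.4, 0.6, 5.6]
width: 24.9
gripper_force: 64.7
```

Request:
move_arm(targets="-1 0 0 0.1 0 0 0;-1 0 0 0 0 0 0")

```text
clock: 14.5
eef_pos: [551.2, -104.9, 149.8]
tool_rot: [3.141, -0.0, 1.683]
force: [-2.5, 1.1, 9.1]
width: 25.3
gripper_force: 65.2
```

Request:
move_arm(targets="-1 0 0 0.05 0 0 0;-1 0 0 0 0 0 0")

```text
clock: 14.67
eef_pos: [551.2, -105.0, 149.7]
tool_rot: [3.141, -0.0, 1.683]
force: [-3.0, 1.1, 12.7]
width: 24.8
gripper_force: 65.7
```

Request:
move_arm(targets="-1 0 0 0.1 0 0 0;-1 0 0 0 0 0 0;-1 0 0 0 0 0 0")

```text
clock: 14.92
eef_pos: [551.2, -105.0, 149.3]
tool_rot: [3.14, -0.001, 1.683]
force: [-4.6, 1.9, 17.8]
width: 25.0
gripper_force: 66.0
```

Request:
move_arm(targets="-1 0 0 0.1 0 0 0;-1 0 0 0 0 0 0;-1 0 0 0 0 0 0")

```text
clock: 15.17
eef_pos: [551.2, -105.0, 149.2]
tool_rot: [3.14, -0.001, 1.683]
force: [-6.6, 1.7, 25.5]
width: 24.9
gripper_force: 67.0
```

Request:
move_arm(targets="-1 0 -0.05 0.1 0 0 0;-1 0 0 0.04 0 0 0;-1 0 0 0 0 0 0;-1 0 0 0 0 0 0;-1 0 0 0 0 0 0")

```text
clock: 15.58
eef_pos: [551.3, -105.0, 149.1]
tool_rot: [3.138, -0.001, 1.683]
force: [-8.5, 3.0, 35.2]
width: 25.1
gripper_force: 68.6
```

Request:
move_arm(targets="-1 0 0 0 0 0 0;-1 0 0 0 0 0 0;-1 0 0 0 0 0 0;-1 0 0 0 0 0 0;-1 0 0 0 0 0 0")

```text
clock: 16.0
eef_pos: [551.2, -105.0, 149.1]
tool_rot: [3.138, -0.001, 1.683]
force: [-7.3, 3.1, 34.8]
width: 24.9
gripper_force: 68.6
```

Request:
move_arm(targets="-1 0 0 0 0 0 0;-1 0 0 0 0 0 0;-1 0 0 0 0 0 0;-1 0 0 0 0 0 0;-1 0 0 0 0 0 0")

```text
clock: 16.42
eef_pos: [551.2, -105.0, 149.1]
tool_rot: [3.138, -0.001, 1.683]
force: [-7.5, 3.2, 35.0]
width: 24.9
gripper_force: 68.6
```

```bash
python3 - <<'E'
from h import *
st=read_state();print(st['clock'],st['eef_pos'],st['tool_rot'],st['force'],st['torque'],st['qpos'])
s=shot('side')
f,R,t=cam(s)
cv2.imwrite('pics/c7.png',cv2.resize(s['color'][165:255,210:310,::-1],None,fx=6,fy=6,interpolation=cv2.INTER_CUBIC))
o=np.array([551.1,-103.2,101]);print('rim centre',proj(s,o),'plate',proj(s,o+[0,0,45]),'rim l/r',proj(s,o+[-27,0,0]),proj(s,o+[27,0,0]),'front',proj(s,o+[0,-27,0]))
E
```

```text
16.4167 [ 551.24831716 -104.98596232  149.14141694] [ 3.13831587e+00 -1.08184908e-03  1.68282955e+00] [-7.45546809  3.20219201 34.98039114] [ 0.637028    2.39734222 -0.01645851] [-0.08102064  0.63144126  0.3412937   1.85979624 -0.31486269  0.70027153
  0.55374434]
rim centre [259.67489542 228.17902224] plate [259.47383962 216.12101085] rim l/r [249.51046597 228.92668422] [269.79575228 227.43456532] front [260.58804173 235.63590211]
```

View pics/c7.png

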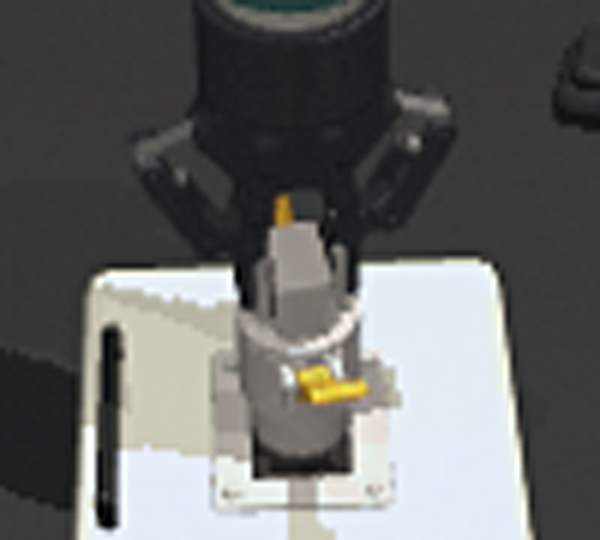

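Cap home: TCP z 149.1, so the rim is at about 100.6 against 101 expected. It has been held at about 35 N plus its own weight for over a second. The side view shows the cap upright on the neck, with both arms still raised. Unload, open and lift clear.

Request:
move_arm(targets="-1 0 0 -0.2 0 0 0;-1 0 0 -0.2 0 0 0;1 0 0 0 0 0 0;1 0 0 0 0 0 0;1 0 0 0 0 0 0")

```text
clock: 16.88
eef_pos: [550.5, -105.0, 148.4]
tool_rot: [-3.141, 0.0, 1.683]
force: [-0.6, 0.9, 0.5]
width: 60.5
gripper_force: 0.0
```

Request:
move_arm(targets="1 0 0 0 0 0 0;1 0 0 -0.5 0 0 0;1 0 0 -2 0 0 0;1 0 0 -2 0 0 0;1 0 0 -2 0 0 0")

```text
clock: 17.3
eef_pos: [550.2, -105.1, 214.5]
tool_rot: [-3.14, 0.0, 1.683]
force: [0.4, 0.2, -0.3]
width: 85.3
gripper_force: 0.0
```

Request:
move_arm(targets="1 0 0 -2 0 0 0;-1 0 0 -2 0 0 0;-1 0 0 0 0 0 0;-1 0 0 0 0 0 0;-1 0 0 0 0 0 0")

```text
clock: 17.72
eef_pos: [550.0, -104.7, 253.3]
tool_rot: [-3.141, -0.0, 1.683]
force: [0.4, -0.2, -0.1]
width: 38.7
gripper_force: 0.0
```

Request:
move_arm(targets="-1 0 0 0 0 0 0;-1 0 0 0 0 0 0;-1 0 0 0 0 0 0;-1 0 0 0 0 0 0;-1 0 0 0 0 0 0")

```text
clock: 18.13
eef_pos: [550.3, -105.0, 253.5]
tool_rot: [-3.141, -0.0, 1.683]
force: [-0.5, -0.1, 0.1]
width: -0.2
gripper_force: 0.0
```

```bash
python3 - <<'E'
from h import *
w=shot('wrist','w8.png'); st=read_state();print(st['clock'],st['eef_pos'],st['tool_rot'],st['force'],st['width'])
R=np.array([551.2,-103.1,0.]);yd=np.array([-.112,.9937,0])
for s,n in((1,'l'),(-1,'r')):
  for ph in (60,43): print(n,ph,proj(w,R+s*yd*(31+70*np.cos(np.radians(ph)))+[0,0,130+70*np.sin(np.radians(ph))]))
print('plate',proj(w,R+[0,0,146]),'block',proj(w,R+[0,0,178]))
E
```

```text
18.1833 [ 550.40116566 -104.96806741  253.63948615] [-3.14111990e+00 -4.16518998e-05  1.68295621e+00] [-0.88737777  1.35916061 -0.03672086] 0.15397676491654652
l 60 [283.36385494 110.49893114]
l 43 [283.25039325  80.53927959]
r 60 [283.21856793 316.20752302]
r 43 [283.10310906 325.25117355]
plate [282.93046716 201.75345306] block [283.17124459 215.85326486]
```

View pics/w8.png

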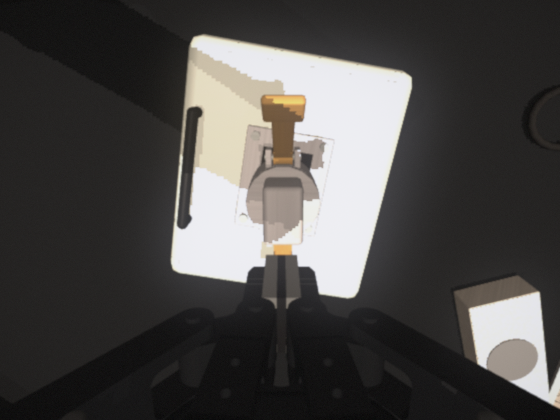

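Wrist view: plate disc at (283,201), as predicted for a seated cap, with block upright. cam_l pad is at (283,108), so it is still at about 59°. Go in beside cam_l from the inside.

Request:
move_arm(targets="-1 1.5 0.06 0 0 0 0;-1 1.5 0 0 0 0 0;-1 1.5 0 1 0 0 0;-1 0 0 2 0 0 0;-1 0 0 2 0 0 0")

```text
clock: 18.6
eef_pos: [546.8, -58.8, 203.9]
tool_rot: [3.139, -0.0, 1.685]
force: [0.2, -0.6, -0.1]
width: -0.1
gripper_force: 0.0
```

Request:
move_arm(targets="-1 0 0 0 0 0 0;-1 0 0 0 0 0 0;-1 0 0 0 0 0 0")

```text
clock: 18.85
eef_pos: [546.6, -60.7, 204.7]
tool_rot: [3.141, 0.001, 1.682]
force: [-0.1, -0.0, 1.2]
width: -0.0
gripper_force: 0.0
```

Request:
move_arm(targets="-1 0.2 0 0.75 0 0 0;-1 0.24 0 0.75 0 0 0;-1 0.5 0 0.2 0 0 0;-1 0.5 0 0.2 0 0 0;-1 0 0 0 0 0 0")

```text
clock: 19.27
eef_pos: [544.1, -44.5, 184.4]
tool_rot: [-3.141, -0.001, 1.684]
force: [-0.3, -0.5, 0.1]
width: -0.1
gripper_force: 0.4
```

Request:
move_arm(targets="-1 0.3 0 0.2 0 0 0;-1 0.3 0 0.25 0 0 0;-1 0 0 0 0 0 0")

```text
clock: 19.52
eef_pos: [543.6, -39.1, 180.1]
tool_rot: [-3.141, -0.0, 1.684]
force: [-0.9, -0.3, 0.6]
width: 0.0
gripper_force: 0.4
```

Request:
move_arm(targets="-1 0.45 0 0.4 0 0 0;-1 0.45 0 0.4 0 0 0;-1 0.4 0 0.6 0 0 0;-1 0.4 0 0.7 0 0 0;-1 0 0 0 0 0 0")

```text
clock: 19.93
eef_pos: [540.7, -21.4, 157.7]
tool_rot: [-3.139, -0.001, 1.685]
force: [-0.5, -0.4, 0.1]
width: -0.1
gripper_force: 0.3
```

```bash
python3 - <<'E'
from h import *
t=shot('side');st=read_state();print(st['clock'],st['eef_pos'],st['tool_rot'],st['force'])
w=shot('wrist')
a=cv2.resize(t['color'][165:255,210:310,::-1],(400,360),interpolation=cv2.INTER_CUBIC);b=cv2.resize(w['color'][60:340,150:430,::-1],(360,360))
cv2.imwrite('pics/c9.png',np.hstack([a,b]))
E
```

```text
19.9833 [541.0595601  -21.885904   158.30161128] [-3.13936979e+00 -9.91590555e-04  1.68413447e+00] [-0.55163008 -0.09529062  0.56310068]
```

View pics/c9.png

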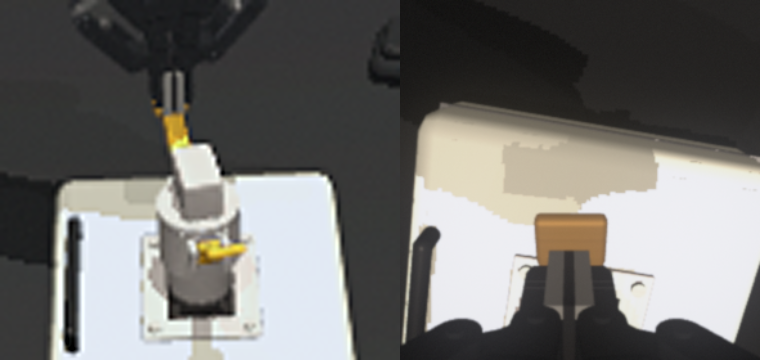

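The views show the finger on cam_l's pad, pushing it down, and cam_r still raised. That makes 12 pictures viewed, two over the limit of 10, so from here I'll work from numbers only.

Request:
move_arm(targets="-1 0.16 0 0.4 0 0 0;-1 0.16 0 0.4 0 0 0;-1 0.15 0 0.57 0 0 0;-1 0.2 0 0.58 0 0 0;-1 0 0 0 0 0 0")

```text
clock: 20.45
eef_pos: [540.3, -15.9, 138.6]
tool_rot: [-3.139, -0.0, 1.683]
force: [0.1, -1.2, -0.5]
width: -0.3
gripper_force: 0.3
```

Request:
move_arm(targets="-1 0.15 0 0.5 0 0 0;-1 0.2 0 0.45 0 0 0;-1 0 0 0 0 0 0")

```text
clock: 20.7
eef_pos: [540.2, -12.4, 129.5]
tool_rot: [-3.14, -0.0, 1.683]
force: [-0.7, -0.1, 0.6]
width: 0.2
gripper_force: 0.4
```

Request:
move_arm(targets="-1 0.25 0 0.5 0 0 0;-1 0.15 0 0.5 0 0 0;-1 0 0 0.2 0 0 0;-1 0 0 0 0 0 0")

```text
clock: 21.03
eef_pos: [539.8, -8.5, 117.7]
tool_rot: [-3.14, -0.001, 1.683]
force: [0.3, 0.7, -0.2]
width: 0.1
gripper_force: 0.3
```

Request:
move_arm(targets="-1 0 0 0.2 0 0 0;-1 0 0 0.2 0 0 0;-1 0 0 0 0 0 0")

```text
clock: 21.28
eef_pos: [540.1, -9.0, 114.1]
tool_rot: [-3.141, 0.0, 1.683]
force: [0.3, -0.2, 1.5]
width: -0.4
gripper_force: 0.4
```

Request:
move_arm(targets="-1 0 0 0.1 0 0 0;-1 0 0 0.1 0 0 0;-1 0 0 0 0 0 0")

```text
clock: 21.53
eef_pos: [540.2, -9.0, 112.3]
tool_rot: [-3.142, 0.0, 1.683]
force: [0.1, -0.2, 1.1]
width: -0.2
gripper_force: 0.4
```

Request:
move_arm(targets="-1 0 0 0.1 0 0 0;-1 0 0 0.1 0 0 0;-1 0 0 0 0 0 0")

```text
clock: 21.78
eef_pos: [540.2, -8.9, 110.2]
tool_rot: [-3.141, -0.0, 1.683]
force: [-0.8, 0.5, 1.3]
width: 0.1
gripper_force: 0.4
```

Request:
move_arm(targets="-1 0 0 0.1 0 0 0;-1 0 0 0 0 0 0")

```text
clock: 21.95
eef_pos: [540.2, -8.9, 109.3]
tool_rot: [-3.141, -0.0, 1.683]
force: [-0.8, -0.3, 1.4]
width: -0.3
gripper_force: 0.4
```

Request:
move_arm(targets="-1 0 0 0.1 0 0 0;-1 0 0 0 0 0 0")

```text
clock: 22.12
eef_pos: [540.2, -8.8, 108.3]
tool_rot: [-3.141, -0.0, 1.683]
force: [-0.2, -0.1, 1.0]
width: -0.1
gripper_force: 0.4
```

Request:
move_arm(targets="-1 0 0 0.1 0 0 0;-1 0 0 0 0 0 0")

```text
clock: 22.28
eef_pos: [540.2, -8.9, 107.2]
tool_rot: [-3.141, -0.0, 1.683]
force: [-0.0, 0.9, 0.9]
width: -0.2
gripper_force: 0.4
```

Request:
move_arm(targets="-1 0 0 0.1 0 0 0;-1 0 0 0 0 0 0")

```text
clock: 22.45
eef_pos: [540.2, -8.9, 106.3]
tool_rot: [-3.141, -0.0, 1.683]
force: [-0.1, -0.5, 0.7]
width: 0.1
gripper_force: 0.4
```

Request:
move_arm(targets="-1 0 0 0.1 0 0 0;-1 0 0 0 0 0 0")

```text
clock: 22.62
eef_pos: [540.2, -8.9, 105.2]
tool_rot: [-3.141, -0.0, 1.683]
force: [-0.9, -0.2, 1.4]
width: 0.1
gripper_force: 0.4
```

```bash
cat >> h.py <<'E'
def brass(d,box,minA=15):
    x,y,w,h=box
    m=cv2.inRange(cv2.cvtColor(d['color'],cv2.COLOR_RGB2HSV)[y:y+h,x:x+w],(8,110,50),(35,255,255))
    n,l,st,c=cv2.connectedComponentsWithStats(m)
    return [(st[i][:4]+[x,y,0,0],st[i][4],c[i]+[x,y]) for i in range(1,n) if st[i][4]>minA]
C=np.array([551.2,-103.1,0.]);YD=np.array([-.112,.9937,0]);XD=np.array([.9937,.112,0])
def armpt(s,ph,r,side=0,h=3,piv=130):  # s=+1 l, -1 r
    c,sn=np.cos(np.radians(ph)),np.sin(np.radians(ph))
    return C+s*YD*(31+r*c-h*sn)+XD*side+[0,0,piv+r*sn+h*c]
E
python3 - <<'E'
from h import *
w=shot('wrist');s=shot('side')
for b in brass(w,(150,40,280,320)): print('w',b)
for b in brass(s,(220,150,80,110),5): print('s',b)
for ph in (0,-10,-20,-25): print(ph,[proj(w,armpt(1,ph,r,sd,3)).round(1) for r,sd in ((80,-12),(80,12),(58,-12))],proj(s,armpt(1,ph,70)).round(1))
for ph in (60,50,43): print('r',ph,proj(s,armpt(-1,ph,70)).round(1))
E
```

```text
w (array([256, 250,  50,  17]), np.int32(436), array([280.31651376, 256.14449541]))
w (array([275, 352,  13,   8]), np.int32(90), array([281.02222222, 355.76666667]))
s (array([248, 203,   5,   6]), np.int32(17), array([250.17647059, 205.47058824]))
s (array([259, 225,  12,   6]), np.int32(46), array([263.47826087, 227.17391304]))
0 [array([249.2, 270.8]), array([316.7, 270.7]), array([250.8, 323.9])] [252.3 194.3]
-10 [array([252.3, 255.8]), array([313.3, 255.8]), array([252.9, 309.3])] [252.4 197.7]
-20 [array([254.9, 249. ]), array([310.4, 248.9]), array([254.7, 300.4])] [252.7 201.5]
-25 [array([256., 248.]), array([309.1, 247.9]), array([255.6, 297.9])] [252.9 203.5]
r 60 [264.5 220.6]
r 50 [265.4 225.5]
r 43 [266. 229.]
```

Request:
move_arm(targets="-1 0 0 0.1 0 0 0;-1 0 0 0 0 0 0")

```text
clock: 22.88
eef_pos: [540.2, -8.9, 104.3]
tool_rot: [-3.141, -0.0, 1.683]
force: [-0.9, -0.0, 0.6]
width: 0.2
gripper_force: 0.4
```

Request:
move_arm(targets="-1 0 0 0.1 0 0 0;-1 0 0 0 0 0 0")

```text
clock: 23.05
eef_pos: [540.2, -8.9, 103.2]
tool_rot: [-3.141, 0.0, 1.683]
force: [-0.8, 1.1, 0.5]
width: -0.5
gripper_force: 0.5
```

Request:
move_arm(targets="-1 0 0 0.1 0 0 0;-1 0 0 0 0 0 0")

```text
clock: 23.22
eef_pos: [540.3, -8.9, 102.3]
tool_rot: [-3.142, 0.0, 1.683]
force: [0.3, 0.1, 1.7]
width: 0.0
gripper_force: 0.8
```

Request:
move_arm(targets="-1 0 0 0.1 0 0 0;-1 0 0 0 0 0 0")

```text
clock: 23.38
eef_pos: [540.3, -8.9, 101.3]
tool_rot: [3.142, 0.0, 1.683]
force: [0.1, -0.2, 1.6]
width: -0.1
gripper_force: 0.8
```

Request:
move_arm(targets="-1 0 0 0.1 0 0 0;-1 0 0 0 0 0 0")

```text
clock: 23.55
eef_pos: [540.5, -9.1, 100.5]
tool_rot: [3.141, 0.0, 1.683]
force: [-1.0, 0.4, 3.3]
width: 0.1
gripper_force: 1.7
```

```bash
python3 - <<'E'
from h import *
w=shot('wrist');s=shot('side');print(read_state()['force'],read_state()['eef_pos'])
for b in brass(w,(150,40,280,320)): print('w',b)
for b in brass(s,(220,150,80,110),5): print('s',b)
E
```

```text
[-1.31763435 -0.44579637  2.80136701] [540.49083764  -9.00041372 100.57372064]
w (array([256, 253,  50,  14]), np.int32(303), array([279.77227723, 258.20462046]))
w (array([275, 352,  13,   8]), np.int32(94), array([280.90425532, 355.73404255]))
s (array([248, 205,   5,   4]), np.int32(15), array([250.2       , 206.66666667]))
s (array([259, 224,  12,   7]), np.int32(46), array([263.60869565, 226.43478261]))
```

Request:
move_arm(targets="-1 0 0 0.1 0 0 0;-1 0 0 0 0 0 0")

```text
clock: 23.82
eef_pos: [540.7, -9.2, 99.8]
tool_rot: [3.141, 0.0, 1.683]
force: [0.3, 0.1, 7.1]
width: -0.1
gripper_force: 2.9
```

Request:
move_arm(targets="-1 0 0 0.05 0 0 0;-1 0 0 0 0 0 0")

```text
clock: 23.98
eef_pos: [540.9, -9.2, 99.5]
tool_rot: [3.14, 0.0, 1.683]
force: [-0.6, -1.1, 8.3]
width: -0.0
gripper_force: 3.5
```

```bash
python3 - <<'E'
from h import *
w=shot('wrist');s=shot('side');print(read_state()['force'],read_state()['eef_pos'])
for b in brass(w,(150,40,280,320)): print('w',b)
for ph in (-10,-15,-20,-25): print(ph,[proj(w,armpt(1,ph,r,sd,3)).round(1) for r,sd in ((80,-12),(80,12),(80,0))])
E
```

```text
[-5.99687572e-03 -1.37458298e-01  7.61214848e+00] [540.80299733  -9.1475786   99.56275509]
w (array([256, 253,  50,  14]), np.int32(300), array([279.69      , 258.25666667]))
w (array([275, 352,  13,   8]), np.int32(92), array([280.90217391, 355.73913043]))
-10 [array([249.6, 261.4]), array([313.1, 261.3]), array([281.3, 261.3])]
-15 [array([251.1, 256.6]), array([311.5, 256.5]), array([281.3, 256.6])]
-20 [array([252.5, 253.7]), array([310. , 253.6]), array([281.3, 253.7])]
-25 [array([253.7, 252.5]), array([308.7, 252.4]), array([281.2, 252.4])]
```

Request:
move_arm(targets="-1 0 0 0.05 0 0 0;-1 0 0 0 0 0 0;-1 0 0 0 0 0 0")

```text
clock: 24.33
eef_pos: [540.9, -9.2, 99.3]
tool_rot: [3.14, 0.0, 1.683]
force: [-1.6, -1.0, 9.6]
width: -0.0
gripper_force: 4.2
```

Request:
move_arm(targets="-1 0 0 0.05 0 0 0;-1 0 0 0 0 0 0;-1 0 0 0 0 0 0")

```text
clock: 24.58
eef_pos: [541.0, -9.2, 99.0]
tool_rot: [3.14, 0.0, 1.683]
force: [-0.9, -0.8, 11.7]
width: -0.2
gripper_force: 4.9
```

Request:
move_arm(targets="-1 0 0 0.05 0 0 0;-1 0 0 0 0 0 0;-1 0 0 0 0 0 0")

```text
clock: 24.83
eef_pos: [541.2, -9.3, 98.7]
tool_rot: [3.139, 0.0, 1.683]
force: [-1.4, -0.8, 13.1]
width: -0.2
gripper_force: 5.7
```

```bash
python3 - <<'E'
from h import *
st=read_state();print(st['force'],st['eef_pos'],st['torque'])
s=shot('side');w=shot('wrist')
for b in brass(s,(220,150,80,110),5): print('s',b)
for b in brass(w,(150,40,280,320)): print('w',b)
for ph in (-15,-20,-22,-25): print(ph,[proj(s,armpt(1,ph,r,0,3)).round(1) for r in (60,70,80)],proj(w,armpt(1,ph,80)).round(1))
# plate and block centre via bright grey columns/rows
E
```

```text
[-1.44525234 -0.76947997 13.12456514] [541.16613516  -9.29870682  98.70486262] [-0.29738144  0.33684298 -0.01802488]
s (array([249, 206,   4,   3]), np.int32(10), array([250.3, 207.2]))
s (array([259, 224,  12,   7]), np.int32(47), array([263.44680851, 226.42553191]))
w (array([256, 253,  50,  14]), np.int32(275), array([279.24      , 258.80727273]))
w (array([275, 352,  13,   8]), np.int32(93), array([280.82795699, 355.76344086]))
-15 [array([253.2, 201.2]), array([252.6, 199.6]), array([251.9, 198. ])] [280.5 257.1]
-20 [array([253.3, 202.8]), array([252.7, 201.5]), array([252.1, 200.2])] [280.5 254.2]
-22 [array([253.4, 203.5]), array([252.8, 202.3]), array([252.2, 201.1])] [280.5 253.5]
-25 [array([253.5, 204.6]), array([252.9, 203.5]), array([252.3, 202.5])] [280.5 252.9]
```

Resistance began at z≈101.5 and has now reached 13 N. The wrist rows match −25°. I stop here so as not to tip the cap, then lift off and go over to cam_r.

Request:
move_arm(targets="-1 0 0 -0.5 0 0 0;-1 0 0 -3 0 0 0;-1 0 0 -4 0 0 0;-1 0 0 -4 0 0 0;-1 0 0 -4 0 0 0")

```text
clock: 25.35
eef_pos: [539.3, -8.7, 253.5]
tool_rot: [-3.139, -0.0, 1.683]
force: [1.5, -0.1, -0.7]
width: 0.2
gripper_force: 0.0
```

Request:
move_arm(targets="-1 -3.2 0 0 0 0 0;-1 -3.2 0 0 0 0 0;-1 -3.2 0 0 0 0 0;-1 0 0 0 0 0 0;-1 0 0 0 0 0 0")

```text
clock: 25.77
eef_pos: [550.3, -106.4, 252.0]
tool_rot: [-3.14, 0.0, 1.679]
force: [0.1, -0.0, 0.2]
width: 0.0
gripper_force: 0.0
```

```bash
python3 - <<'E'
from h import *
w=shot('wrist');s=shot('side');st=read_state();print(st['clock'],st['eef_pos'],st['tool_rot'],st['force'])
for b in brass(w,(150,0,280,320)): print('w',b)
for b in brass(s,(220,150,80,110),3): print('s',b)
for ph in (-15,-20,-25): print(ph,[proj(w,armpt(1,ph,r)).round(1) for r in (80,58)],[proj(s,armpt(1,ph,r,0,3)).round(1) for r in (60,80)])
for ph in (60,55,50,45): print(ph,[proj(w,armpt(-1,ph,r)).round(1) for r in (80,58)],[proj(s,armpt(-1,ph,r,0,0)).round(1) for r in (58,80)])
hs=cv2.cvtColor(w['color'],cv2.COLOR_RGB2HSV)
E
```

```text
25.8667 [ 550.58841811 -103.06508803  251.7322308 ] [-3.14021652e+00 -1.55748477e-03  1.68368783e+00] [ 0.45056623  0.9162352  -0.02270207]
w (array([267,  57,  30, 104]), np.int32(2104), array([282.07176806, 102.93868821]))
w (array([275, 239,  17,  16]), np.int32(269), array([283.08921933, 246.43494424]))
s (array([248, 204,   5,   5]), np.int32(19), array([250.42105263, 206.05263158]))
s (array([259, 224,  12,   7]), np.int32(47), array([263.89361702, 226.55319149]))
-15 [array([282.4,  42.6]), array([282.6,  73.4])] [array([253.2, 201.2]), array([251.9, 198. ])]
-20 [array([282.4,  46.6]), array([282.6,  75.7])] [array([253.3, 202.8]), array([252.1, 200.2])]
-25 [array([282.4,  51.2]), array([282.5,  78.4])] [array([253.5, 204.6]), array([252.3, 202.5])]
60 [array([284. , 328.3]), array([283.8, 296.9])] [array([264.3, 223.1]), array([265.2, 220.7])]
55 [array([284. , 332.9]), array([283.8, 300.6])] [array([264.6, 225.1]), array([265.7, 223.5])]
50 [array([284. , 336.4]), array([283.8, 303.6])] [array([265. , 227.1]), array([266.2, 226.4])]
45 [array([284. , 338.7]), array([283.8, 305.9])] [array([265.3, 229.2]), array([266.7, 229.3])]
```

cam_l's pad far edge is at row 57, past the 51 predicted for −25°, so it is fully down. Now cam_r, mirrored.

Request:
move_arm(targets="-1 -1.5 0 0 0 0 0;-1 -1.5 0 0 0 0 0;-1 -1.3 0 1 0 0 0;-1 0 0 1.9 0 0 0;-1 0 0 1.9 0 0 0")

```text
clock: 26.28
eef_pos: [556.4, -146.1, 204.1]
tool_rot: [3.14, -0.0, 1.684]
force: [-0.0, 0.4, 0.9]
width: -0.5
gripper_force: 0.0
```

Request:
move_arm(targets="-1 0 0 0 0 0 0;-1 0 0 0 0 0 0;-1 0 0 0 0 0 0")

```text
clock: 26.53
eef_pos: [556.4, -146.0, 205.0]
tool_rot: [3.141, -0.0, 1.685]
force: [0.7, 0.5, 0.3]
width: 0.3
gripper_force: 0.0
```

Request:
move_arm(targets="-1 -0.2 0 0.75 0 0 0;-1 -0.24 0 0.75 0 0 0;-1 -0.5 0 0.2 0 0 0;-1 -0.5 0 0.2 0 0 0;-1 0 0 0 0 0 0")

```text
clock: 26.95
eef_pos: [557.2, -163.2, 185.1]
tool_rot: [-3.141, 0.001, 1.681]
force: [0.9, -0.2, 0.8]
width: 0.2
gripper_force: 0.0
```

Request:
move_arm(targets="-1 -0.3 0 0.2 0 0 0;-1 -0.3 0 0.25 0 0 0;-1 0 0 0 0 0 0")

```text
clock: 27.2
eef_pos: [557.9, -168.1, 180.6]
tool_rot: [-3.141, 0.0, 1.682]
force: [-0.3, -0.3, 0.0]
width: -0.1
gripper_force: 0.0
```

Request:
move_arm(targets="-1 -0.45 0 0.4 0 0 0;-1 -0.45 0 0.4 0 0 0;-1 -0.4 0 0.6 0 0 0;-1 -0.4 0 0.7 0 0 0;-1 0 0 0 0 0 0")

```text
clock: 27.62
eef_pos: [559.3, -185.2, 158.3]
tool_rot: [-3.14, 0.0, 1.682]
force: [-0.3, 0.3, 0.0]
width: -0.1
gripper_force: 0.0
```

```bash
python3 - <<'E'
from h import *
st=read_state();p=st['eef_pos'];print(st['clock'],p,'D',-(p-C)@YD,'off',(p-C)@XD,st['force'])
s=shot('side')
for b in brass(s,(220,150,80,130),3): print('s',b)
for ph in (60,50,40,20,10): print(ph,[proj(s,armpt(-1,ph,r,0,0)).round(1) for r in (58,80)])
E
```

```text
27.6167 [ 559.25826583 -185.2375685   158.32357235] D 82.52262759039095 off -1.1919089153806386 [-0.28080459  0.25134618  0.01875215]
s (array([262, 237,  11,   7]), np.int32(51), array([266.68627451, 239.8627451 ]))
60 [array([264.3, 223.1]), array([265.2, 220.7])]
50 [array([265. , 227.1]), array([266.2, 226.4])]
40 [array([265.6, 231.3]), array([267.1, 232.2])]
20 [array([266.5, 239.1]), array([268.3, 243.3])]
10 [array([266.7, 242.6]), array([268.6, 248.1])]
```

Request:
move_arm(targets="-1 -0.16 0.1 0.4 0 0 0;-1 -0.16 0 0.4 0 0 0;-1 -0.15 0 0.57 0 0 0;-1 -0.2 0 0.58 0 0 0;-1 0 0 0 0 0 0")

```text
clock: 28.08
eef_pos: [561.3, -190.9, 139.1]
tool_rot: [-3.14, -0.0, 1.683]
force: [-0.3, 0.3, 0.1]
width: 0.3
gripper_force: 0.0
```

Request:
move_arm(targets="-1 -0.15 0 0.5 0 0 0;-1 -0.2 0 0.45 0 0 0;-1 0 0 0 0 0 0")

```text
clock: 28.33
eef_pos: [562.0, -194.3, 130.1]
tool_rot: [-3.141, -0.0, 1.683]
force: [0.3, 0.5, 0.9]
width: 0.2
gripper_force: 0.2
```

Request:
move_arm(targets="-1 -0.25 0 0.5 0 0 0;-1 -0.1 0 0.4 0 0 0;-1 0 0 0 0 0 0")

```text
clock: 28.58
eef_pos: [562.4, -198.0, 121.2]
tool_rot: [-3.141, 0.0, 1.683]
force: [0.7, 0.1, 0.7]
width: 0.0
gripper_force: 0.6
```

```bash
python3 - <<'E'
from h import *
st=read_state();p=st['eef_pos'];print(st['clock'],p,'D',-(p-C)@YD,'off',(p-C)@XD,st['force'])
s=shot('side')
for b in brass(s,(220,150,80,130),3): print('s',b)
for ph in (10,0,-10,-20,-25): print(ph,[proj(s,armpt(-1,ph,r,0,0)).round(1) for r in (58,80)])
E
```

```text
28.5833 [ 562.35427513 -198.04732868  121.1964967 ] D 95.59843932324195 off 0.44990238880291145 [0.67696938 0.11323416 0.65118028]
s (array([248, 202,   3,   5]), np.int32(11), array([249.27272727, 204.09090909]))
s (array([263, 249,  10,   8]), np.int32(47), array([267.25531915, 252.9787234 ]))
10 [array([266.7, 242.6]), array([268.6, 248.1])]
0 [array([266.8, 245.6]), array([268.7, 252.3])]
-10 [array([266.7, 248. ]), array([268.6, 255.6])]
-20 [array([266.5, 249.8]), array([268.2, 258. ])]
-25 [array([266.3, 250.5]), array([268. , 258.9])]
```

Request:
move_arm(targets="-1 0 0 0.3 0 0 0;-1 0 0 0.3 0 0 0;-1 0 0 0.3 0 0 0;-1 0 0 0 0 0 0")

```text
clock: 28.97
eef_pos: [562.4, -197.4, 112.3]
tool_rot: [-3.141, -0.0, 1.683]
force: [0.1, 1.5, 1.9]
width: 0.0
gripper_force: 0.8
```

Request:
move_arm(targets="-1 0 0 0.2 0 0 0;-1 0 0 0.2 0 0 0;-1 0 0 0 0 0 0")

```text
clock: 29.22
eef_pos: [562.6, -197.7, 108.6]
tool_rot: [-3.142, 0.0, 1.683]
force: [0.6, 0.6, 1.1]
width: 0.0
gripper_force: 0.8
```

Request:
move_arm(targets="-1 0 0 0.15 0 0 0;-1 0 0 0.1 0 0 0;-1 0 0 0 0 0 0")

```text
clock: 29.47
eef_pos: [562.6, -197.7, 106.4]
tool_rot: [3.141, 0.0, 1.683]
force: [-0.6, 0.3, 3.8]
width: 0.4
gripper_force: 1.6
```

Request:
move_arm(targets="-1 0 0 0.1 0 0 0;-1 0 0 0.1 0 0 0;-1 0 0 0 0 0 0")

```text
clock: 29.72
eef_pos: [562.9, -197.6, 105.0]
tool_rot: [3.141, -0.0, 1.683]
force: [0.1, 1.2, 7.8]
width: 0.1
gripper_force: 3.3
```

Request:
move_arm(targets="-1 0 0 0.08 0 0 0;-1 0 0 0 0 0 0;-1 0 0 0 0 0 0")

```text
clock: 29.97
eef_pos: [563.0, -197.5, 104.7]
tool_rot: [3.14, -0.0, 1.683]
force: [-0.8, 2.3, 9.8]
width: -0.1
gripper_force: 4.1
```

Request:
move_arm(targets="-1 0 0 0.08 0 0 0;-1 0 0 0 0 0 0;-1 0 0 0 0 0 0")

```text
clock: 30.22
eef_pos: [563.1, -197.9, 104.2]
tool_rot: [3.14, 0.0, 1.683]
force: [-1.8, 1.2, 10.9]
width: 0.4
gripper_force: 4.9
```

```bash
python3 - <<'E'
from h import *
st=read_state();p=st['eef_pos'];print(st['clock'],p,'D',-(p-C)@YD,'off',(p-C)@XD,st['force'])
s=shot('side');t=shot('top')
for b in brass(s,(220,150,80,130),3): print('s',b)
for b in brass(t,(240,180,130,100),3): print('t',b)
print([proj(t,armpt(1,ph,70)).round(1) for ph in (60,0,-25)],[proj(t,armpt(-1,ph,70)).round(1) for ph in (60,0,-25)])
E
```

```text
30.2167 [ 563.10720882 -197.89450954  104.15279093] D 95.53091151398674 off 1.215208340051225 [-1.81266165  1.16027381 10.94095342]
s (array([248, 201,   3,   5]), np.int32(13), array([249.15384615, 202.76923077]))
s (array([263, 254,  10,   6]), np.int32(31), array([266.93548387, 256.61290323]))
t (array([315, 226,  17,   6]), np.int32(71), array([322.78873239, 228.32394366]))
t (array([264, 230,  29,  10]), np.int32(155), array([276.44516129, 234.21935484]))
[array([279.3, 232.4]), array([264.5, 235. ]), array([266.6, 235.2])] [array([329.6, 226.7]), array([340.7, 226.3]), array([336.9, 227.2])]
```

cam_r resists at 11 N with the finger acting on a short lever. Shift the finger 10 mm outward along the pad for more lever and continue.

Request:
move_arm(targets="-1 0 -0.1 -0.5 0 0 0;-1 -1 0 0 0 0 0;-1 0 0 0.3 0 0 0;-1 0 0 0.3 0 0 0;-1 0 0 0 0 0 0")

```text
clock: 30.73
eef_pos: [562.3, -208.9, 100.9]
tool_rot: [-3.141, 0.001, 1.682]
force: [1.6, -3.0, 2.1]
width: 0.4
gripper_force: 1.2
```

Request:
move_arm(targets="-1 0 0 0.1 0 0 0;-1 0 0 0.1 0 0 0;-1 0 0 0 0 0 0")

```text
clock: 30.98
eef_pos: [562.7, -208.5, 99.8]
tool_rot: [3.142, 0.001, 1.683]
force: [-0.1, -2.5, 3.2]
width: 0.3
gripper_force: 2.1
```

Request:
move_arm(targets="-1 0 0 0.1 0 0 0;-1 0 0 0 0 0 0")

```text
clock: 31.15
eef_pos: [562.9, -208.3, 99.2]
tool_rot: [3.141, 0.001, 1.683]
force: [-1.7, -3.6, 6.4]
width: -0.2
gripper_force: 3.2
```

Request:
move_arm(targets="-1 0 0 0.08 0 0 0;-1 0 0 0 0 0 0;-1 0 0 0 0 0 0")

```text
clock: 31.4
eef_pos: [563.0, -208.3, 98.8]
tool_rot: [3.141, 0.001, 1.683]
force: [-2.2, -3.1, 7.7]
width: 0.1
gripper_force: 4.0
```

Request:
move_arm(targets="-1 0 0 0.08 0 0 0;-1 0 0 0 0 0 0;-1 0 0 0 0 0 0")

```text
clock: 31.65
eef_pos: [563.1, -208.2, 98.3]
tool_rot: [3.14, 0.001, 1.683]
force: [-1.4, -2.1, 10.4]
width: 0.3
gripper_force: 4.8
```

Request:
move_arm(targets="-1 0 0 0.06 0 0 0;-1 0 0 0 0 0 0;-1 0 0 0 0 0 0")

```text
clock: 31.9
eef_pos: [563.3, -208.1, 98.0]
tool_rot: [3.14, 0.001, 1.683]
force: [-1.5, -1.9, 10.7]
width: 0.2
gripper_force: 5.4
```

```bash
python3 - <<'E'
from h import *
st=read_state();p=st['eef_pos'];print(st['clock'],p,'D',-(p-C)@YD,'off',(p-C)@XD,st['force'])
s=shot('side');w=shot('wrist')
for b in brass(s,(220,150,80,130),3): print('s',b)
for b in brass(w,(150,0,280,420)): print('w',b)
print([proj(w,armpt(1,ph,r)).round(1) for ph in (-15,-25) for r in (80,58)])
E
```

```text
31.9 [ 563.32316671 -208.09487095   97.96919242] D 105.69119792998474 off 0.287365216505707 [-1.54613546 -1.9103094  10.71198602]
s (array([248, 200,   3,   5]), np.int32(13), array([249.15384615, 201.76923077]))
w (array([255,  86,  56, 180]), np.int32(7503), array([282.1160869 , 172.81060909]))
[array([ 280.1, -541. ]), array([ 280.3, -438.2]), array([ 280.2, -431.7]), array([ 280.3, -368.1])]
```

Request:
move_arm(targets="-1 0 0 0.08 0 0 0;-1 0 0 0 0 0 0;-1 0 0 0 0 0 0")

```text
clock: 32.25
eef_pos: [563.6, -208.0, 97.4]
tool_rot: [3.139, 0.001, 1.683]
force: [-1.3, -1.9, 12.3]
width: 0.1
gripper_force: 5.6
```

Request:
move_arm(targets="-1 0 0 0.06 0 0 0;-1 0 0 0 0 0 0;-1 0 0 0 0 0 0")

```text
clock: 32.5
eef_pos: [563.8, -207.9, 96.9]
tool_rot: [3.139, 0.001, 1.683]
force: [-1.4, -2.4, 14.0]
width: -0.2
gripper_force: 5.9
```

Request:
move_arm(targets="-1 0 0 -0.5 0 0 0;-1 0 0 -3 0 0 0;-1 0 0 -4 0 0 0;-1 0 0 -4 0 0 0;-1 0 0 -4 0 0 0")

```text
clock: 32.92
eef_pos: [561.8, -205.9, 251.0]
tool_rot: [-3.139, -0.003, 1.684]
force: [1.9, -0.6, 0.2]
width: 0.2
gripper_force: 0.0
```

Request:
move_arm(targets="-1 3.5 0 0 0 0 0;-1 3.5 0 0 0 0 0;-1 3.5 0 0 0 0 0;-1 0 0 0 0 0 0;-1 0 0 0 0 0 0")

```text
clock: 33.33
eef_pos: [550.4, -99.0, 249.6]
tool_rot: [-3.14, -0.003, 1.689]
force: [0.4, -1.0, 0.4]
width: 0.1
gripper_force: 0.0
```

```bash
cat > m.py <<'E'
from h import *
st=read_state();p=st['eef_pos'];print(st['clock'],p,'d',(p-C)@YD,'off',(p-C)@XD,st['force'])
s=shot('side');w=shot('wrist');t=shot('top')
for n,d,bx in (('s',s,(220,150,80,130)),('w',w,(150,0,280,420)),('t',t,(240,180,130,100))):
    for b in brass(d,bx,3): print(n,*b)
for ph in (-25,-20,-15):
    print(ph,'w l',[proj(w,armpt(1,ph,r)).round(1) for r in (80,58)],'s l',[proj(s,armpt(1,ph,r)).round(1) for r in (80,58)],'s r',[proj(s,armpt(-1,ph,r)).round(1) for r in (80,58)],'t',proj(t,armpt(1,ph,80)).round(1),proj(t,armpt(-1,ph,80)).round(1))
E
python3 m.py
```

```text
33.3333 [550.37087033 -99.0085353  249.5695996 ] d 4.158550993181994 off -0.3656621094956768 [ 0.36687444 -0.95280945  0.42830814]
s [247 199  11   9] 50 [251.9  201.66]
s [259 226  14  34] 213 [264.90610329 243.39906103]
w [266  54  32 117] 2479 [281.76643808 105.2726906 ]
w [285 254   5   1] 5 [287. 254.]
t [263 230  29  10] 145 [274.92413793 234.24137931]
-25 w l [array([282.5,  58. ]), array([282.5,  85.3])] s l [array([252.3, 202.5]), array([253.6, 204.8])] s r [array([268.1, 258.6]), array([266.4, 250.1])] t [263.2 235.6] [340.  226.9]
-20 w l [array([282.6,  53.5]), array([282.5,  82.6])] s l [array([252.1, 200.2]), array([253.4, 203.1])] s r [array([268.3, 257.6]), array([266.6, 249.4])] t [262.3 235.7] [341.3 226.6]
-15 w l [array([282.6,  49.7]), array([282.6,  80.6])] s l [array([251.9, 198. ]), array([253.3, 201.5])] s r [array([268.5, 256.4]), array([266.7, 248.5])] t [261.6 235.7] [342.4 226.4]
```

Both arms are about down: cam_l's side view bottom row shifted 206→202, so the cap appears to have rocked toward cam_r. I'll level it with a gentle push on the middle of the block, then re-seat each arm lightly.

Request:
move_arm(targets="-1 0 0 2 0 0 0;-1 0 0 2 0 0 0;-1 0 0 1.5 0 0 0;-1 0 0 0 0 0 0;-1 0 0 0 0 0 0")

```text
clock: 33.9
eef_pos: [550.3, -104.6, 194.6]
tool_rot: [-3.14, 0.0, 1.681]
force: [-0.5, -0.5, 0.0]
width: 0.2
gripper_force: 0.0
```

Request:
move_arm(targets="-1 0 0 0 0 0 0;-1 0 0 0 0 0 0")

```text
clock: 34.07
eef_pos: [551.7, -104.2, 196.3]
tool_rot: [3.14, 0.001, 1.682]
force: [0.7, -0.1, 0.0]
width: -0.2
gripper_force: 0.0
```

Request:
move_arm(targets="-1 0.1 0 0.5 0 0 0;-1 0 0 0.5 0 0 0;-1 0 0 0.4 0 0 0;-1 0 0 0.2 0 0 0;-1 0 0 0 0 0 0")

```text
clock: 34.48
eef_pos: [550.5, -101.7, 178.9]
tool_rot: [-3.141, -0.001, 1.683]
force: [-1.5, -0.1, 1.5]
width: -0.1
gripper_force: 0.5
```

Request:
move_arm(targets="-1 0 0 0.15 0 0 0;-1 0 0 0 0 0 0")

```text
clock: 34.65
eef_pos: [550.7, -101.8, 178.3]
tool_rot: [-3.141, -0.001, 1.683]
force: [-2.0, 1.4, 7.8]
width: 0.4
gripper_force: 3.5
```

Request:
move_arm(targets="-1 0 0 0.15 0 0 0;-1 0 0 0 0 0 0")

```text
clock: 34.82
eef_pos: [550.8, -101.8, 178.0]
tool_rot: [3.141, -0.002, 1.683]
force: [-4.4, 4.1, 16.6]
width: -0.2
gripper_force: 8.2
```

Request:
move_arm(targets="-1 0 0 0.1 0 0 0;-1 0 0 0 0 0 0")

```text
clock: 34.98
eef_pos: [550.8, -101.8, 177.9]
tool_rot: [3.14, -0.002, 1.683]
force: [-5.8, 4.8, 23.4]
width: -0.3
gripper_force: 11.7
```

Block top contact at 178.8 and 177.9 under 23 N, against 178.0 for fully home, so the cap is essentially home. Lift and measure the arms.

Request:
move_arm(targets="-1 0 0 -0.4 0 0 0;-1 0 0 -2 0 0 0;-1 0 0 -2.5 0 0 0;-1 0 0 -2.5 0 0 0;-1 0 0 0 0 0 0")

```text
clock: 35.4
eef_pos: [553.6, -103.8, 253.7]
tool_rot: [3.133, 0.003, 1.683]
force: [0.9, 0.2, 0.3]
width: 0.0
gripper_force: 0.0
```

Request:
move_arm(targets="-1 0 0 0 0 0 0;-1 0 0 0 0 0 0")

```text
clock: 35.57
eef_pos: [550.4, -102.3, 248.6]
tool_rot: [-3.141, -0.0, 1.683]
force: [-0.4, 0.1, -0.1]
width: 0.1
gripper_force: 0.0
```

```bash
python3 m.py
```

```text
35.5667 [ 550.38670273 -102.26522418  248.63523805] d 0.9206060301581799 off -0.7146786065063897 [-0.44593174  0.13181424 -0.10787124]
s [247 199  11   9] 53 [251.81132075 201.62264151]
s [259 226  14  34] 213 [264.93896714 243.38497653]
w [266  53  32 117] 2500 [281.9768 104.4548]
t [263 230  28  10] 140 [274.64285714 234.37857143]
-25 w l [array([282.9,  56.8]), array([282.9,  84.3])] s l [array([252.3, 202.5]), array([253.6, 204.8])] s r [array([268.1, 258.6]), array([266.4, 250.1])] t [263.2 235.6] [340.  226.9]
-20 w l [array([282.9,  52.3]), array([282.9,  81.6])] s l [array([252.1, 200.2]), array([253.4, 203.1])] s r [array([268.3, 257.6]), array([266.6, 249.4])] t [262.3 235.7] [341.3 226.6]
-15 w l [array([283. ,  48.5]), array([283. ,  79.5])] s l [array([251.9, 198. ]), array([253.3, 201.5])] s r [array([268.5, 256.4]), array([266.7, 248.5])] t [261.6 235.7] [342.4 226.4]
```

cam_l now reads about −20° (it was about −28° just after closing), so either the cap rocked or the arm backed off. Re-press cam_l lightly and watch where resistance begins.

Request:
move_arm(targets="-1 3.1 0.07 0 0 0 0;-1 3.1 0 0 0 0 0;-1 3.2 0 0 0 0 0;-1 0 0 3 0 0 0;-1 0 0 3.5 0 0 0")

```text
clock: 36.13
eef_pos: [542.7, -5.8, 184.6]
tool_rot: [3.137, -0.001, 1.688]
force: [0.5, 0.5, 0.4]
width: 0.2
gripper_force: 0.0
```

Request:
move_arm(targets="-1 0 0 3.5 0 0 0;-1 0 0 2 0 0 0;-1 0 0 0 0 0 0;-1 0 0 0 0 0 0;-1 0 0 0 0 0 0")

```text
clock: 36.55
eef_pos: [541.8, -9.3, 130.0]
tool_rot: [3.14, 0.0, 1.683]
force: [0.0, -0.6, -0.5]
width: 0.4
gripper_force: 0.0
```

Request:
move_arm(targets="-1 0 0 0.5 0 0 0;-1 0 0 0.5 0 0 0;-1 0 0 0.2 0 0 0;-1 0 0 0 0 0 0")

```text
clock: 36.88
eef_pos: [540.9, -8.8, 117.2]
tool_rot: [-3.142, -0.0, 1.683]
force: [0.1, 0.3, 0.1]
width: -0.0
gripper_force: 0.0
```

Request:
move_arm(targets="-1 0 0 0.2 0 0 0;-1 0 0 0 0 0 0")

```text
clock: 37.05
eef_pos: [541.0, -8.9, 115.2]
tool_rot: [3.141, -0.0, 1.683]
force: [0.2, -0.7, -0.3]
width: -0.1
gripper_force: 0.0
```

Request:
move_arm(targets="-1 0 0 0.2 0 0 0;-1 0 0 0 0 0 0")

```text
clock: 37.22
eef_pos: [541.2, -9.0, 113.2]
tool_rot: [3.141, 0.0, 1.683]
force: [0.2, -0.4, 1.6]
width: -0.2
gripper_force: 0.4
```

Request:
move_arm(targets="-1 0 0 0.15 0 0 0;-1 0 0 0 0 0 0")

```text
clock: 37.38
eef_pos: [541.2, -9.1, 111.7]
tool_rot: [3.141, 0.0, 1.683]
force: [0.4, -0.4, 1.2]
width: 0.4
gripper_force: 0.6
```

Request:
move_arm(targets="-1 0 0 0.15 0 0 0;-1 0 0 0 0 0 0")

```text
clock: 37.55
eef_pos: [541.1, -9.0, 110.1]
tool_rot: [3.141, 0.0, 1.683]
force: [0.7, -0.2, 1.8]
width: 0.4
gripper_force: 0.8
```

Request:
move_arm(targets="-1 0 0 0.1 0 0 0;-1 0 0 0 0 0 0")

```text
clock: 37.72
eef_pos: [541.0, -9.0, 109.1]
tool_rot: [3.142, 0.0, 1.683]
force: [-0.3, 0.4, 1.7]
width: 0.1
gripper_force: 0.8
```

Request:
move_arm(targets="-1 0 0 0.1 0 0 0;-1 0 0 0 0 0 0")

```text
clock: 37.88
eef_pos: [541.0, -8.9, 108.1]
tool_rot: [3.142, -0.0, 1.683]
force: [1.0, -0.5, 2.1]
width: -0.1
gripper_force: 0.8
```

Request:
move_arm(targets="-1 0 0 0.1 0 0 0;-1 0 0 0 0 0 0")

```text
clock: 38.05
eef_pos: [540.9, -8.9, 107.1]
tool_rot: [-3.141, -0.0, 1.683]
force: [-0.3, 0.2, 2.1]
width: -0.1
gripper_force: 0.8
```

Request:
move_arm(targets="-1 0 0 0.1 0 0 0;-1 0 0 0 0 0 0")

```text
clock: 38.22
eef_pos: [541.0, -8.9, 106.1]
tool_rot: [3.142, -0.0, 1.683]
force: [0.9, -1.1, 2.3]
width: 0.1
gripper_force: 1.2
```

Request:
move_arm(targets="-1 0 0 0.1 0 0 0;-1 0 0 0 0 0 0")

```text
clock: 38.38
eef_pos: [541.1, -9.1, 105.3]
tool_rot: [3.141, 0.0, 1.683]
force: [-0.7, -0.5, 4.5]
width: 0.0
gripper_force: 1.9
```

Request:
move_arm(targets="-1 0 0 0.1 0 0 0;-1 0 0 0 0 0 0")

```text
clock: 38.55
eef_pos: [541.3, -9.2, 104.5]
tool_rot: [3.141, 0.0, 1.683]
force: [-0.2, -0.4, 6.6]
width: 0.3
gripper_force: 2.6
```

Request:
move_arm(targets="-1 0 0 0.05 0 0 0;-1 0 0 0 0 0 0")

```text
clock: 38.72
eef_pos: [541.3, -9.3, 104.3]
tool_rot: [3.141, 0.0, 1.683]
force: [-0.7, -1.0, 8.4]
width: -0.2
gripper_force: 3.3
```

```bash
python3 m.py
```

```text
38.7167 [541.34997127  -9.28519433 104.25472306] d 94.32697561714329 off 0.7192846839121927 [-0.67233949 -1.03337666  8.41329724]
s [248 204   6   5] 19 [250.57894737 206.10526316]
s [259 226  14  33] 214 [264.93925234 243.03271028]
w [254 251  50  16] 362 [275.89779006 257.2679558 ]
w [272 352  19  36] 517 [280.96131528 370.72340426]
t [315 224  26   8] 127 [328.51181102 227.8976378 ]
t [290 230   3   4] 9 [291.11111111 231.88888889]
-25 w l [array([280. , 247.7]), array([280.1, 297.9])] s l [array([252.3, 202.5]), array([253.6, 204.8])] s r [array([268.1, 258.6]), array([266.4, 250.1])] t [263.2 235.6] [340.  226.9]
-20 w l [array([280. , 248.7]), array([280.1, 300.5])] s l [array([252.1, 200.2]), array([253.4, 203.1])] s r [array([268.3, 257.6]), array([266.6, 249.4])] t [262.3 235.7] [341.3 226.6]
-15 w l [array([280. , 251.2]), array([280.1, 304.3])] s l [array([251.9, 198. ]), array([253.3, 201.5])] s r [array([268.5, 256.4]), array([266.7, 248.5])] t [261.6 235.7] [342.4 226.4]
```

cam_r barely moved (side centroid 243.4→243.0) while cam_l closed another 8 mm, so cam_l had backed off when cam_r was closed. Push cam_l to about 11 N, release, and check both.

Request:
move_arm(targets="-1 0 0 0.06 0 0 0;-1 0 0 0 0 0 0;-1 0 0 0 0 0 0")

```text
clock: 39.12
eef_pos: [541.4, -9.4, 103.9]
tool_rot: [3.14, 0.0, 1.683]
force: [-0.7, -1.1, 9.3]
width: 0.2
gripper_force: 4.0
```

Request:
move_arm(targets="-1 0 0 0.06 0 0 0;-1 0 0 0 0 0 0;-1 0 0 0 0 0 0")

```text
clock: 39.37
eef_pos: [541.5, -9.4, 103.5]
tool_rot: [3.14, 0.0, 1.682]
force: [-1.1, -1.0, 11.0]
width: -0.1
gripper_force: 4.9
```

Request:
move_arm(targets="-1 0 0 -0.4 0 0 0;-1 0 0 -3 0 0 0;-1 0 0 -4 0 0 0;-1 0 0 -4 0 0 0;-1 0 0 -3.3 0 0 0")

```text
clock: 39.78
eef_pos: [540.7, -8.8, 251.5]
tool_rot: [-3.141, -0.0, 1.683]
force: [0.9, 0.7, -0.9]
width: 0.2
gripper_force: 0.0
```

Request:
move_arm(targets="-1 -3.1 -0.07 0 0 0 0;-1 -3.1 0 0 0 0 0;-1 -3.1 0 0 0 0 0;-1 0 0 0 0 0 0;-1 0 0 0 0 0 0")

```text
clock: 40.2
eef_pos: [550.0, -103.3, 249.1]
tool_rot: [-3.14, 0.0, 1.679]
force: [-0.5, 0.3, -0.4]
width: -0.2
gripper_force: 0.0
```

```bash
python3 m.py
```

```text
40.2 [ 549.95725896 -103.32837195  249.12538652] d -0.08774621062229301 off -1.2604894327086056 [-0.51249862  0.34415322 -0.40510952]
s [248 202   8   7] 29 [250.93103448 204.51724138]
s [259 226  14  33] 215 [264.93953488 242.99534884]
w [267  61  30 110] 2255 [281.84035477 110.31707317]
w [276 254  15   1] 15 [283. 254.]
t [265 230  25  10] 123 [274.83739837 234.46341463]
-25 w l [array([282.5,  58.3]), array([282.6,  85.7])] s l [array([252.3, 202.5]), array([253.6, 204.8])] s r [array([268.1, 258.6]), array([266.4, 250.1])] t [263.2 235.6] [340.  226.9]
-20 w l [array([282.5,  53.9]), array([282.6,  83.1])] s l [array([252.1, 200.2]), array([253.4, 203.1])] s r [array([268.3, 257.6]), array([266.6, 249.4])] t [262.3 235.7] [341.3 226.6]
-15 w l [array([282.6,  50.1]), array([282.6,  81. ])] s l [array([251.9, 198. ]), array([253.3, 201.5])] s r [array([268.5, 256.4]), array([266.7, 248.5])] t [261.6 235.7] [342.4 226.4]
```

cam_l: wrist row 61 (58 predicted for −25°), side top row 202 (202.5 predicted), so it is fully down. Touch cam_r again lightly to check it.

Request:
move_arm(targets="-1 -3.1 0.1 0 0 0 0;-1 -3.2 0 0 0 0 0;-1 -3.2 0 0 0 0 0;-1 0 0 3 0 0 0;-1 0 0 3.5 0 0 0")

```text
clock: 40.77
eef_pos: [564.4, -197.8, 186.0]
tool_rot: [3.136, 0.003, 1.681]
force: [0.1, 0.6, -1.2]
width: 0.0
gripper_force: 0.0
```

Request:
move_arm(targets="-1 0 0 3.5 0 0 0;-1 0 0 2 0 0 0;-1 0 0 0.7 0 0 0;-1 0 0 0 0 0 0;-1 0 0 0 0 0 0")

```text
clock: 41.18
eef_pos: [563.1, -195.2, 123.1]
tool_rot: [3.141, 0.0, 1.684]
force: [0.5, -0.2, -1.1]
width: 0.2
gripper_force: 0.0
```

Request:
move_arm(targets="-1 0 0 0.4 0 0 0;-1 0 0 0.3 0 0 0;-1 0 0 0 0 0 0")

```text
clock: 41.43
eef_pos: [562.7, -195.6, 116.1]
tool_rot: [3.14, 0.0, 1.683]
force: [0.3, -0.4, 0.5]
width: 0.0
gripper_force: 0.0
```

Request:
move_arm(targets="-1 0 0 0.2 0 0 0;-1 0 0 0.2 0 0 0;-1 0 0 0 0 0 0")

```text
clock: 41.68
eef_pos: [562.2, -195.7, 111.4]
tool_rot: [-3.141, -0.0, 1.683]
force: [-0.2, 0.7, -0.6]
width: -0.1
gripper_force: 0.0
```

Request:
move_arm(targets="-1 0 0 0.2 0 0 0;-1 0 0 0 0 0 0")

```text
clock: 41.85
eef_pos: [562.4, -195.7, 109.4]
tool_rot: [3.141, 0.0, 1.683]
force: [-0.1, 0.4, 0.7]
width: -0.0
gripper_force: 0.4
```

Request:
move_arm(targets="-1 0 0 0.15 0 0 0;-1 0 0 0 0 0 0")

```text
clock: 42.02
eef_pos: [562.5, -195.7, 108.1]
tool_rot: [3.141, -0.0, 1.683]
force: [-0.6, 0.6, 3.4]
width: 0.2
gripper_force: 1.3
```

Request:
move_arm(targets="-1 0 0 0.1 0 0 0;-1 0 0 0 0 0 0")

```text
clock: 42.18
eef_pos: [562.5, -195.7, 107.1]
tool_rot: [3.141, -0.0, 1.683]
force: [0.1, 0.6, 4.5]
width: -0.0
gripper_force: 1.6
```

Request:
move_arm(targets="-1 0 0 0.1 0 0 0;-1 0 0 0 0 0 0")

```text
clock: 42.35
eef_pos: [562.6, -195.6, 106.3]
tool_rot: [3.141, -0.0, 1.683]
force: [-0.3, 1.3, 5.6]
width: 0.4
gripper_force: 2.5
```

Request:
move_arm(targets="-1 0 0 0.06 0 0 0;-1 0 0 0 0 0 0;-1 0 0 0 0 0 0")

```text
clock: 42.6
eef_pos: [562.7, -195.4, 105.9]
tool_rot: [3.141, -0.0, 1.683]
force: [0.3, 1.4, 7.0]
width: 0.3
gripper_force: 2.7
```

```bash
python3 m.py | head -8
```

```text
42.6 [ 562.69694012 -195.42564659  105.94237785] d -93.03165231455587 off 1.0840369767613165 [0.31025196 1.42739335 7.03107986]
s [248 201   3   5] 13 [249.15384615 202.76923077]
s [263 252  10   8] 44 [267.29545455 256.11363636]
w [255 133  53 134] 4786 [280.3875888  195.15231926]
t [315 226  16   6] 67 [322.49253731 228.28358209]
t [264 230  29  10] 153 [276.45098039 234.24183007]
-25 w l [array([ 277.8, -331. ]), array([ 277.9, -271.7])] s l [array([252.3, 202.5]), array([253.6, 204.8])] s r [array([268.1, 258.6]), array([266.4, 250.1])] t [263.2 235.6] [340.  226.9]
-20 w l [array([ 277.6, -369.7]), array([ 277.7, -296.8])] s l [array([252.1, 200.2]), array([253.4, 203.1])] s r [array([268.3, 257.6]), array([266.6, 249.4])] t [262.3 235.7] [341.3 226.6]
```

Request:
move_arm(targets="-1 0 0 -0.3 0 0 0;-1 0 0 -3 0 0 0;-1 0 0 -4 0 0 0;-1 0 0 -4 0 0 0;-1 0 0 -3 0 0 0")

```text
clock: 43.17
eef_pos: [562.5, -196.4, 251.0]
tool_rot: [3.14, 0.001, 1.682]
force: [0.9, 0.1, 0.5]
width: -0.1
gripper_force: 0.0
```

Request:
move_arm(targets="-1 3.1 0 0 0 0 0;-1 3.1 0 0 0 0 0;-1 3.1 0 0 0 0 0;-1 0 0 0 0 0 0;-1 0 0 0 0 0 0")

```text
clock: 43.58
eef_pos: [551.7, -100.9, 248.0]
tool_rot: [-3.141, -0.001, 1.687]
force: [-0.5, -0.7, 0.4]
width: -0.2
gripper_force: 0.0
```

```bash
python3 m.py
```

```text
43.5833 [ 551.6758923  -100.91844319  248.04710771] d 2.1145130612159893 off 0.7172285442170312 [-0.52212904 -0.68972624  0.40392661]
s [248 201   9   8] 35 [251.51428571 203.45714286]
s [259 226  14  34] 214 [264.89252336 243.10747664]
w [265  56  31 112] 2334 [280.04113111 105.76435304]
w [274 251  16   4] 53 [281.60377358 252.81132075]
t [264 230  28  10] 135 [275.71851852 234.26666667]
-25 w l [array([280.8,  55.1]), array([280.8,  82.6])] s l [array([252.3, 202.5]), array([253.6, 204.8])] s r [array([268.1, 258.6]), array([266.4, 250.1])] t [263.2 235.6] [340.  226.9]
-20 w l [array([280.8,  50.5]), array([280.8,  79.9])] s l [array([252.1, 200.2]), array([253.4, 203.1])] s r [array([268.3, 257.6]), array([266.6, 249.4])] t [262.3 235.7] [341.3 226.6]
-15 w l [array([280.8,  46.6]), array([280.8,  77.8])] s l [array([251.9, 198. ]), array([253.3, 201.5])] s r [array([268.5, 256.4]), array([266.7, 248.5])] t [261.6 235.7] [342.4 226.4]
```

cam_r first met the finger at z≈109, where its hard stop is predicted (109.5). A last light touch on cam_l to make the same check.

Request:
move_arm(targets="-1 3.1 0 0 0 0 0;-1 3.1 0 0 0 0 0;-1 3.1 0 0 0 0 0;-1 0 0 3 0 0 0;-1 0 0 3.5 0 0 0")

```text
clock: 44.15
eef_pos: [544.0, -9.8, 184.6]
tool_rot: [3.135, 0.0, 1.685]
force: [1.9, -0.2, 0.3]
width: -0.0
gripper_force: 0.0
```

Request:
move_arm(targets="-1 0 0 3.5 0 0 0;-1 0 0 2 0 0 0;-1 0 0 0.7 0 0 0;-1 0 0 0 0 0 0;-1 0 0 0 0 0 0")

```text
clock: 44.57
eef_pos: [542.2, -12.2, 122.0]
tool_rot: [3.141, 0.001, 1.681]
force: [0.2, -1.1, 0.9]
width: 0.2
gripper_force: 0.0
```

Request:
move_arm(targets="-1 0 0 0.4 0 0 0;-1 0 0 0.3 0 0 0;-1 0 0 0 0 0 0")

```text
clock: 44.82
eef_pos: [541.9, -10.9, 114.9]
tool_rot: [3.14, -0.0, 1.683]
force: [0.1, -0.1, 0.1]
width: 0.0
gripper_force: 0.0
```

Request:
move_arm(targets="-1 0 0 0.15 0 0 0;-1 0 0 0 0 0 0")

```text
clock: 44.98
eef_pos: [541.6, -10.8, 113.1]
tool_rot: [3.141, -0.0, 1.683]
force: [0.1, 0.0, -0.4]
width: 0.1
gripper_force: 0.0
```

Request:
move_arm(targets="-1 0 0 0.15 0 0 0;-1 0 0 0 0 0 0")

```text
clock: 45.15
eef_pos: [541.4, -10.8, 111.4]
tool_rot: [-3.142, -0.0, 1.683]
force: [-0.4, 0.5, 0.0]
width: -0.3
gripper_force: 0.0
```

Request:
move_arm(targets="-1 0 0 0.1 0 0 0;-1 0 0 0 0 0 0")

```text
clock: 45.32
eef_pos: [541.6, -10.9, 110.3]
tool_rot: [3.141, 0.0, 1.683]
force: [0.3, 0.1, 0.6]
width: -0.3
gripper_force: 0.3
```

Request:
move_arm(targets="-1 0 0 0.1 0 0 0;-1 0 0 0 0 0 0")

```text
clock: 45.48
eef_pos: [541.6, -11.0, 109.4]
tool_rot: [3.141, 0.0, 1.683]
force: [-0.5, 0.3, 1.4]
width: -0.1
gripper_force: 0.5
```

Request:
move_arm(targets="-1 0 0 0.1 0 0 0;-1 0 0 0 0 0 0")

```text
clock: 45.65
eef_pos: [541.6, -11.0, 108.4]
tool_rot: [3.141, 0.0, 1.683]
force: [1.1, 0.2, 1.3]
width: 0.1
gripper_force: 0.5
```

Request:
move_arm(targets="-1 0 0 0.08 0 0 0;-1 0 0 0 0 0 0")

```text
clock: 45.82
eef_pos: [541.7, -11.0, 107.7]
tool_rot: [3.141, 0.0, 1.683]
force: [0.5, 0.1, 2.3]
width: 0.3
gripper_force: 1.1
```

Request:
move_arm(targets="-1 0 0 0.08 0 0 0;-1 0 0 0 0 0 0")

```text
clock: 45.98
eef_pos: [541.7, -11.1, 106.9]
tool_rot: [3.141, 0.0, 1.683]
force: [-0.4, -0.3, 3.7]
width: 0.1
gripper_force: 1.5
```

Request:
move_arm(targets="-1 0 0 0.08 0 0 0;-1 0 0 0 0 0 0")

```text
clock: 46.15
eef_pos: [541.7, -11.1, 106.1]
tool_rot: [3.141, 0.0, 1.683]
force: [-0.4, -0.9, 4.0]
width: 0.0
gripper_force: 1.8
```

Request:
move_arm(targets="-1 0 0 -0.3 0 0 0;-1 0 0 -3 0 0 0;-1 0 0 -4 0 0 0;-1 0 0 -4 0 0 0;-1 0 0 -3 0 0 0")

```text
clock: 46.57
eef_pos: [541.5, -10.8, 251.5]
tool_rot: [3.141, -0.0, 1.683]
force: [0.7, 1.0, 0.2]
width: -0.1
gripper_force: 0.0
```

Request:
move_arm(targets="-1 -3.1 0 0 0 0 0;-1 -3.1 0 0 0 0 0;-1 -3.1 0 0 0 0 0;-1 0 0 0 0 0 0;-1 0 0 0 0 0 0")

```text
clock: 46.98
eef_pos: [551.2, -105.2, 248.7]
tool_rot: [-3.14, 0.0, 1.679]
force: [0.2, 0.4, -0.2]
width: -0.1
gripper_force: 0.0
```

```bash
python3 m.py
```

```text
46.9833 [ 551.1837475  -105.1615127   248.74726857] d -2.046704891141464 off -0.2470395332654047 [ 0.1597361   0.35545662 -0.19382372]
s [248 202   8   7] 29 [250.93103448 204.51724138]
s [259 226  14  33] 212 [264.91509434 243.05660377]
w [265  59  31 109] 2286 [280.19291339 107.20472441]
w [274 251  16   4] 60 [281.5 252.6]
t [265 231  26   9] 127 [275.40944882 234.41732283]
-25 w l [array([281.2,  55.5]), array([281.2,  83. ])] s l [array([252.3, 202.5]), array([253.6, 204.8])] s r [array([268.1, 258.6]), array([266.4, 250.1])] t [263.2 235.6] [340.  226.9]
-20 w l [array([281.1,  51. ]), array([281.2,  80.3])] s l [array([252.1, 200.2]), array([253.4, 203.1])] s r [array([268.3, 257.6]), array([266.6, 249.4])] t [262.3 235.7] [341.3 226.6]
-15 w l [array([281.1,  47.1]), array([281.2,  78.2])] s l [array([251.9, 198. ]), array([253.3, 201.5])] s r [array([268.5, 256.4]), array([266.7, 248.5])] t [261.6 235.7] [342.4 226.4]
```

Both arms read fully down, cam_r was unmoved by the last touch on cam_l, and the gripper is 70 mm clear of the cap. Hand in.

```bash
python3 -c "
from h import *
print(order.finish_job())"
```

```text
the job is handed in; nothing more can be done
None
```

I handed the job in at about 47 s with the cap pressed home at about 35 N for over a second and both cam arms at their lower stops by camera and touch (14 N at most); closing cam_r backed cam_l off about 8°, so I re-pressed both arms and once pushed the cap top with 23 N to level it, no verdict came back, and I viewed 12 pictures against the limit of 10.

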